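Nest a milled bar on the inspection stand and hold a lens over its slot at the focus mark

TASK

Inspect the milled slot of the housing bar: lay the bar gently, slot up, in the nest on the blue inspection stand so that it sits fully down between the cheeks and end stops, and let go of it. Then pick up the hand lens by its handle and finish holding it still and level over the middle of the slot, its rim at the height of the red focus pointer and touching nothing; do not put it down or let go of it. Leave the pointer's setting and the other things on the bench as they are.

Things in the scene. Friction and masses are not known exactly. Their poses are not given: they have to be found in the camera images.
- bar: Housing bar of milled grey steel, 18 mm wide (x) x 90 mm long (y) x 17 mm high (z), 0.16 kg, lying on the bench with its slot on top. Origin: centre of its underside; y runs along its length, z up. Grip it across its 18 mm width at mid-length. Either end may go to the pointer.
- slot_mid (a point): Point on the bar's top face at the middle of its milled slot, a black slot 40 x 4.5 mm along the bar whose middle lies 10 mm from the bar's middle towards its +y end (35 mm from that end; a small round hole marks the other end); the lens belongs over it.
- stand: Blue cast foot, 84 mm (x) x 196 mm (y, from y = -71 to +125 mm) x 12 mm high, fixed to the bench, that carries two narrow steel saddles for the bar. Origin: on the bench straight below the centre of the nest; y runs along the nest towards the column, z up. The graduated column, 12 mm thick, stands at y = +102 mm and is 140 mm high.
- nest (a point): Centre of the nest, on the plane of the seats, 40 mm above the bench; axes as the stand's. The nest is 96 mm long between its end stops (y) and 23 mm wide between its cheeks (x). The two seats are 18 mm long each (y from 30 to 48 mm either side of the centre); between them is open space, 28 mm deep, for the fingers. Cheeks and stops rise 7 mm above the seats and flare outward for another 4 mm. The bar lies along y.
- focus_tip (a point): Tip of the red-ended focus pointer, mid-thickness (2 mm). It points from a collar (23 mm across, brass thumbscrew) on the column towards the nest and ends 58 mm from the nest's centre along the stand's +y. Its height above the bench, 95 to 125 mm, differs from job to job and marks where the middle of the lens's rim belongs. The collar slides up or down the column if pushed with about 6 N: keep clear.
- lens: Hand lens, 0.07 kg, lying flat: round steel rim 55 mm across and 12 mm thick with clear glass, black handle along the lens's -x: 14 mm wide, 15 mm high, from 44 to 132 mm from the lens's centre. Origin: underside, straight below the lens's centre; z up, square to the glass.
- lens_mid (a point): Centre of the lens, at mid-thickness of the rim, 6 mm above the lens's underside.
- lens_grip (a point): Middle of the lens's handle, 85 mm from the lens's centre along its -x and 7.5 mm above its underside; grip across the 14 mm width.
- setup_block: Bystander: ground steel block, 50 x 50 x 25 mm; origin at the centre of its underside.
- ring_gauge: Bystander: steel ring gauge, 38 mm across, 12 mm high; origin at the centre of its underside.
- ring_gauge_small: Bystander: steel ring gauge, 30 mm across, 12 mm high; origin at the centre of its underside.
- feeler_set: Bystander: steel feeler gauge set, 97 x 14 x 16 mm; origin at the centre of its underside.

How it is judged:
By the outcome, as a careful person would: the job done as asked, in the order asked, and still so for the second after the job is handed in, while the arm keeps its last pose, push and grip.
It also fails if it takes over 72 s, if anything falls off the work surface, if the arm or the gripper's body presses on something with over 40 N, if the wrist force passes 120 N, or if a joint passes its speed limit or range.

ROBOT

A 7-joint arm with a two-finger parallel gripper is mounted at the origin on a cart in front of the work surface, level with it; the furniture and walls round the work are solid. World frame = base frame: x ahead of the robot, y to its left, z up, the work surface at z = 0. Lengths are in mm, angles in rad, forces in N, time in s.
With the tool pointing down it reaches from about 425 to 1025 mm from the base axis. Payload 9.4 kg.
Tool frame: the origin (TCP) lies on the mounting face of the last link; the fingertips stand 186 mm ahead of it and the grasp point (between the pads) lies 167 mm ahead of it; z points along the fingers, y is the direction in which the jaws open and shut (so a half turn about z gives the same grasp; the last joint's range is limited). The gripper opens to 93 mm and grips with 3 to 60 N. Pads are 15 mm wide; open, the fingers measure 128 mm over their backs; the gripper's body (75 mm by 188 mm) begins 65 mm behind the grasp point.
Start: joints at [-1.253, 0.599, -0.003, 1.599, 0.002, 0.943, -0.08], TCP at [278.849, 669.229, 404.718] pointing down, gripper open.
Joint ranges: [-2.57, 2.57], [-0.35, 1.97], [-1.29, 1.29], [0.11, 2.56], [-1.05, 4.19], [0.11, 1.86], [-2.63, 2.63]. Speed limits (rad/s): [2.22, 2.22, 3.01, 3.01, 3.14, 3.14, 3.14].

INTERFACE

Orientations are given as a rotation vector (axis times angle).
In Python, from station import manip gives the robot as it stands.
- The arm moves only by the tool jog_arm, never from a script. Its argument "moves" is a list of rows, each an object with "slide": the shift along the tool's x, y, z in m, a list of three; "rotation": the turn, a rotation vector about the tool's x, y, z in degrees, a list of three; "jaw": the opening, from 0 (shut) to 1 (fully open). In form: [{"slide": [x, y, z], "rotation": [wx, wy, wz], "jaw": jaw}, ...]. A call has 1 to 8 rows; each row is the pose to reach, as a shift and turn from the pose measured when the call began, along the tool's axes at that moment; what a row does not reach only later rows make up. A row lasts 1/10 s, in which the tool goes at most 50 mm and 8.59 degrees, less where a joint would pass 70% of its speed; a pose out of reach is approached as far as the arm can. A call with a gripper value outside its range is refused whole. The fingers move at their own pace and stop on an object; the grip force is fixed at half the most. Time passes only in rows, so rows that repeat a pose let the fingers close. It gives the time, the measured TCP pose, the force and the opening at its end, in the units of the state.
- manip.get_state(): the state, without advancing time (a new reading comes with each control period).
- manip.snapshot(name): name is "scene" or "top" or "wrist"; returns a dict with "frame" (420x560x3 uint8, red, green, blue), "range_z" (420x560 float32, mm along the optical axis (not along the pixel's ray), 0 where there is no reading), "fx", "fy", "cx", "cy" (pixels), "origin" and "attitude" of the camera in the world. Camera axes: x right, y up, looking along -z (the intrinsics and any distortion apply to the point x, -y, -z); pixel columns grow to the right and rows downward; lengths in mm; the calibration is good to about 2 mm. The wrist camera is an equidistant fisheye: a pixel r from the principal point sees the ray r / f radians off the axis. A picture is of the moment at which its call begins.
- manip.job_done(): hands the job in, once; it reports no verdict.
The state is a dict: "t": time; "qpos": joint angles; "joint_velocities": joint speeds; "joint_efforts": joint torques, N m; "ee_pos": TCP position; "ee_rot": TCP orientation; "ft_force": force on the tool from outside, world axes, zero at the start; "torque": the same for the moment, N m; "gripper_width": finger opening in mm.
Only numpy, scipy, OpenCV 4.12 (cv2) and the standard library are available. Lean on these libraries where they do the work, as an engineer would, in place of code of your own. Each camera call takes 0.05 s, during which the arm holds its last target.

## Working session

There is one attempt and no reset: what is moved stays moved. The work goes in short steps, Python scripts to look and compute and a tool call to move; the robot and the scene stay as the last step left them, time stands still between calls to the robot, and variables do not carry over. Pictures are saved under pics/ and viewed, and the job is handed in when it is done.

Besides the shell and the picture viewer there is one more tool, called after ">>>" by a JSON object that holds its "method" and its "body", one argument or row to a line. jog_arm: Moves the arm, as the interface text tells. Its arguments: {"type":"object","properties":{"moves":{"type":"array","items":{"type":"object","properties":{"slide":{"type":"array","items":{"type":"number"}},"rotation":{"type":"array","items":{"type":"number"}},"jaw":{"type":"number"}}}}},"required":["moves"]}

```bash
mkdir -p pics; ls; cat > h.py <<'E'
import numpy as np, cv2
from scipy.spatial.transform import Rotation as R
from station import manip
np.set_printoptions(precision=2,suppress=True)
def rot(a):
    a=np.array(a,float)
    return a if a.shape==(3,3) else R.from_rotvec(a).as_matrix() if a.size==3 else R.from_quat(a).as_matrix()
def snap(n,f):
    s=manip.snapshot(n); cv2.imwrite('pics/%s.png'%f,s['frame'][:,:,::-1])
    np.savez('%s.npz'%f,**{k:v for k,v in s.items()}); return s
def load(f): return dict(np.load('%s.npz'%f))
def ray(s,u,v,wrist=False):
    x=(u-float(s['cx']))/float(s['fx']); y=(v-float(s['cy']))/float(s['fy'])
    if wrist:
        r=np.hypot(x,y); k=np.tan(r)/r if r>1e-9 else 1; x*=k;y*=k
    return rot(s['attitude'])@np.array([x,-y,-1.])
def px(s,u,v,wrist=False):
    return np.array(s['origin'])+ray(s,u,v,wrist)*float(s['range_z'][int(round(v)),int(round(u))])
def pz(s,u,v,z,wrist=False):
    d=ray(s,u,v,wrist); o=np.array(s['origin']); return o+d*(z-o[2])/d[2]
def crop(f,u0,v0,u1,v1,k,name):
    im=cv2.imread('pics/%s.png'%f)[v0:v1,u0:u1]; cv2.imwrite('pics/%s.png'%name,cv2.resize(im,None,fx=k,fy=k,interpolation=cv2.INTER_CUBIC))
E
python3 - <<'E'
from h import *
st=manip.get_state(); print(st)
for n in ['scene','top','wrist']:
    s=snap(n,n+'0'); print(n,{k:s[k] for k in s if k not in('frame','range_z')})
E
```

```text
pics
{'t': 0.0, 'qpos': array([-1.25,  0.6 , -0.  ,  1.6 ,  0.  ,  0.94, -0.08]), 'joint_velocities': array([-0., -0., -0., -0., -0.,  0., -0.]), 'joint_efforts': array([ -0.  , -76.51,   1.5 , -25.23,  -0.05,   0.02,   0.  ]), 'ee_pos': array([278.79, 669.04, 403.87]), 'ee_rot': array([-0.62, -3.08,  0.  ]), 'ft_force': array([0.43, 0.69, 0.08]), 'torque': array([ 0.05,  0.03, -0.02]), 'gripper_width': 93.16689537656161}
scene {'fx': 542.1922035837734, 'fy': 542.1922035837734, 'cx': 283.32967453959594, 'cy': 210.2653061140958, 'origin': array([-284.7 , -470.13, 1126.1 ]), 'attitude': array([ 0.67, -0.39, -0.98])}
top {'fx': 479.05189107542344, 'fy': 479.05189107542344, 'cx': 277.072507149362, 'cy': 211.74754602874108, 'origin': array([ 343.84,  -13.53, 1579.35]), 'attitude': array([ 0.12, -0.11, -1.58])}
wrist {'fx': 325.19226210127806, 'fy': 325.19226210127806, 'cx': 276.02714284072323, 'cy': 214.73341799414754, 'origin': array([206.45, 699.72, 383.35]), 'attitude': array([-0.25, -0.17,  1.17])}
```

View pics/scene0.png

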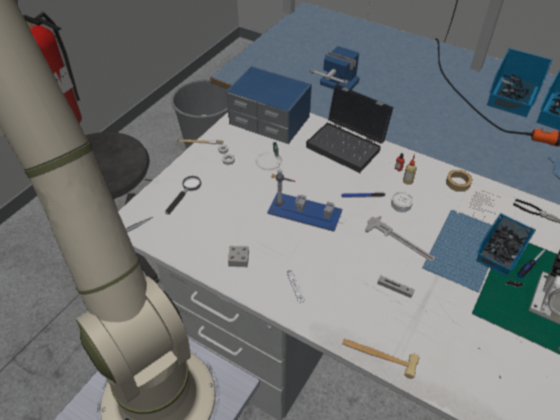

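View pics/top0.png

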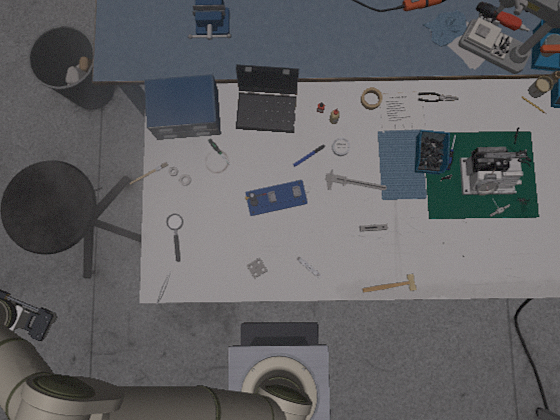

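View pics/wrist0.png

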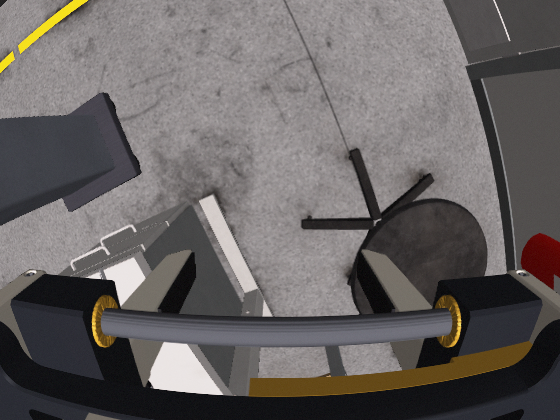

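```bash
python3 - <<'E'
from h import *
crop('top0',235,165,320,229,9,'c1')
crop('top0',345,210,405,250,12,'c2')
crop('top0',150,200,210,270,8,'c3')
crop('scene0',255,160,355,240,8,'c4')
crop('scene0',360,260,430,310,10,'c5')
crop('scene0',155,165,215,220,10,'c6')
s=load('top0'); 
for p in [(277,197),(373,228),(175,222),(178,258),(257,267),(307,267)]: print(p,px(s,*p))
E
```

```text
(277, 197) [631.8   -5.39  23.12]
(373, 228) [ 524.64 -318.09   19.37]
(175, 222) [555.48 333.68   8.31]
(178, 258) [436.04 320.27  14.63]
(257, 267) [403.04  62.49  20.32]
(307, 267) [ 401.37 -100.13    4.03]
```

View pics/c1.png

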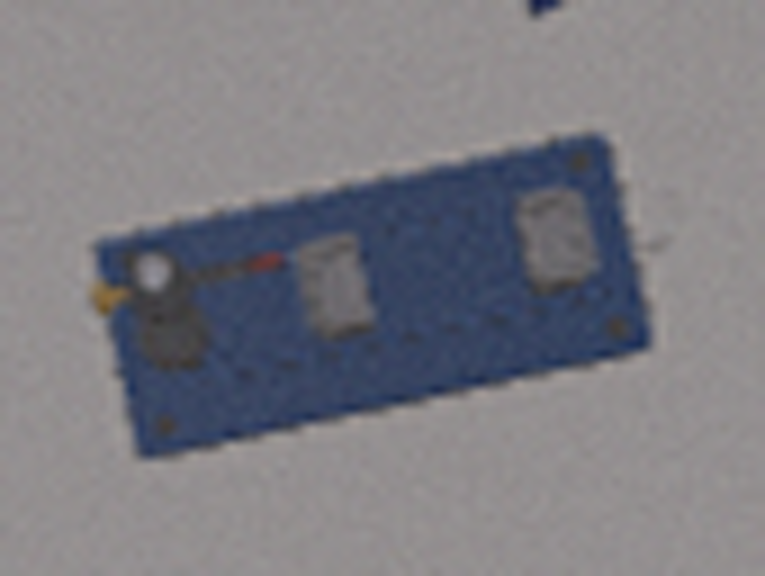

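View pics/c2.png

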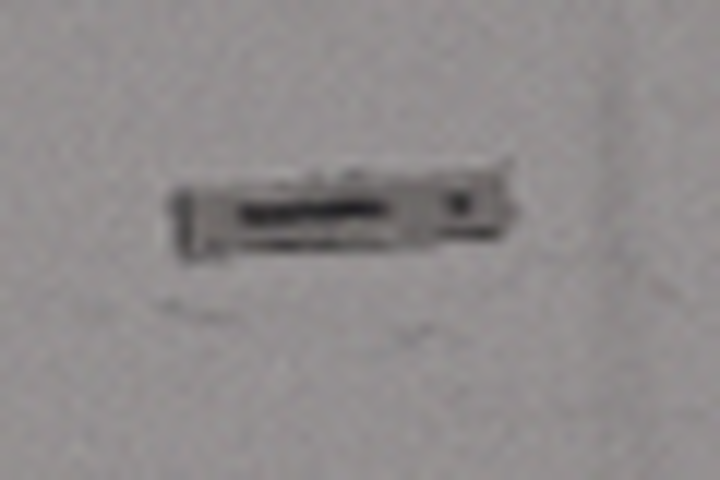

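View pics/c3.png

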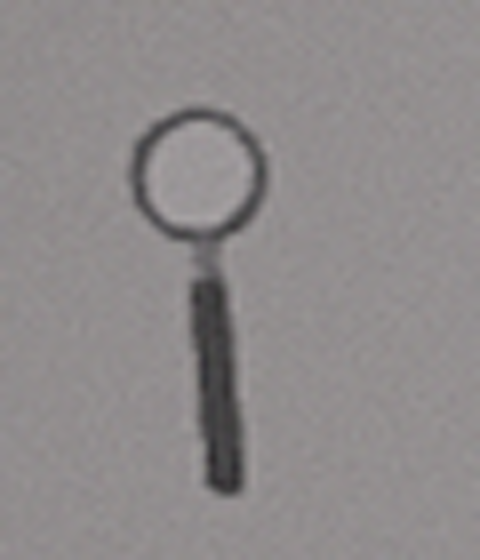

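View pics/c4.png

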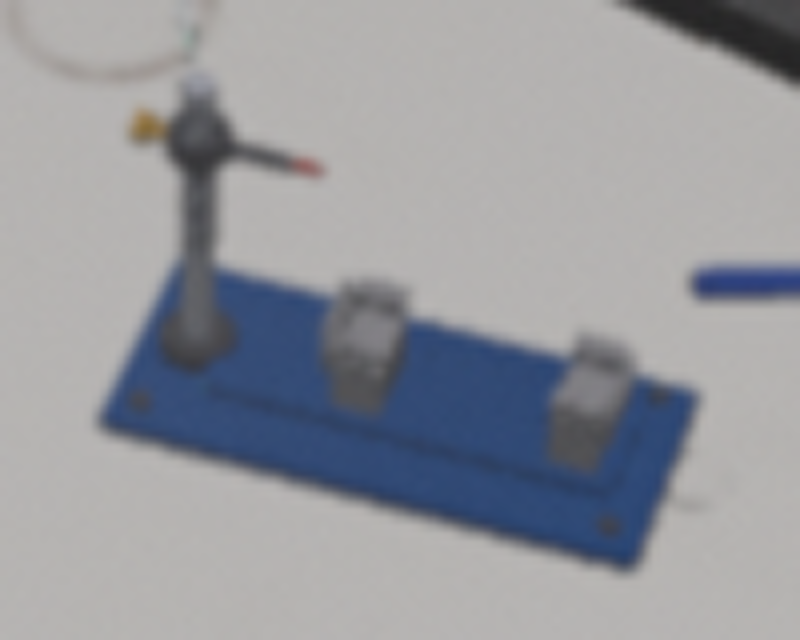

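View pics/c5.png

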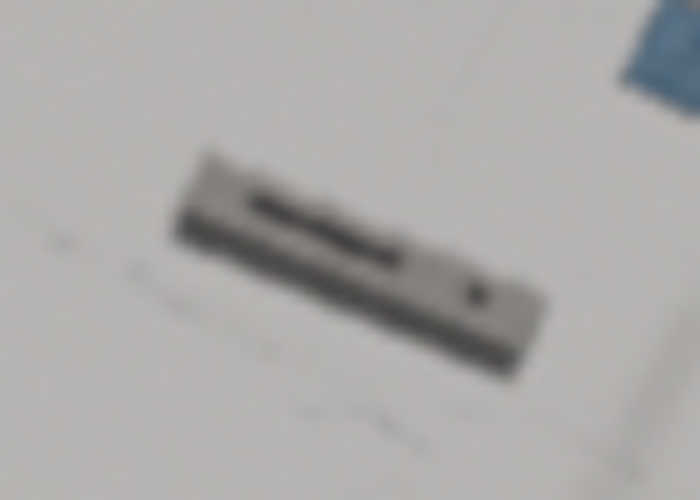

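View pics/c6.png

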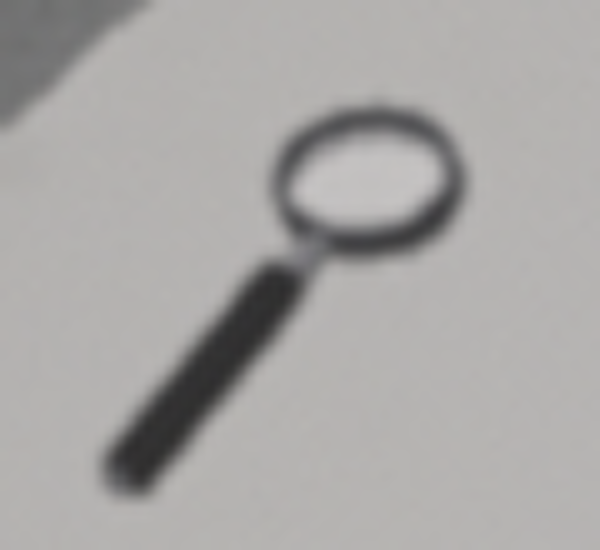

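```bash
python3 - <<'E'
from h import *
t=load('top0'); s=load('scene0')
def c(name,o,k,z,pts,im):
    print(name)
    P=[pz(im,o[0]+a/k-.5+.5/k,o[1]+b/k-.5+.5/k,z) for a,b in pts]
    for p in P: print('  ',p)
    return np.array(P)
P=c('stand top corners TL TR BR BL (top)',(235,165),9,12,[(98,243),(603,133),(650,348),(143,457)],t)
print(np.linalg.norm(P[0]-P[1]),np.linalg.norm(P[1]-P[2]))
Q=c('stand scene: TL,TR,BR,BL',(255,160),8,12,[(180,265),(698,395),(632,565),(105,420)],s)
print(np.linalg.norm(Q[0]-Q[1]),np.linalg.norm(Q[1]-Q[2]))
for X in (P,Q):
    yd=(X[0]+X[3]-X[1]-X[2])[:2]; yd/=np.linalg.norm(yd); ctr=X.mean(0)[:2]; print('ydir',yd,np.degrees(np.arctan2(yd[1],yd[0])),'nest',ctr-27*yd)
B=c('bar top face top',(345,210),12,17,[(190,192),(505,172),(500,228),(190,243),(240,213),(385,208),(459,203)],t)
B=c('bar scene',(360,260),10,17,[(207,152),(548,298),(515,362),(178,218),(250,198),(400,260),(478,292)],s)
print(B[:4].mean(0))
L=c('lens top: centre, handle ends',(150,200),8,12,[(199,174),(207,280),(225,490)],t)
L=c('lens scene',(155,165),10,12,[(369,180),(283,268),(130,472)],s)
P=c('tip scene',(255,160),8,110,[(322,170)],s)
P=c('tip top',(235,165),9,110,[(283,261)],t)
print(px(s,255+318/8,160+168/8))
E
```

```text
stand top corners TL TR BR BL (top)
   [653.89  99.59  12.  ]
   [692.65 -88.25  12.  ]
   [ 611.38 -103.83   12.  ]
   [573.55  83.34  12.  ]
191.79534700365437 82.74782104866598
stand scene: TL,TR,BR,BL
   [643.11 100.41  12.  ]
   [683.47 -87.2   12.  ]
   [ 602.11 -103.55   12.  ]
   [565.38  83.3   12.  ]
191.90288581082635 82.99163087768416
ydir [-0.2   0.98] 101.5440200810927 nest [638.27 -28.74]
ydir [-0.2   0.98] 101.63248714977709 nest [628.96 -28.2 ]
bar top face top
   [ 533.63 -277.56   17.  ]
   [ 537.88 -363.79   17.  ]
   [ 522.5  -361.68   17.  ]
   [ 519.61 -277.     17.  ]
   [ 527.66 -290.97   17.  ]
   [ 528.45 -330.58   17.  ]
   [ 529.53 -350.83   17.  ]
bar scene
   [ 528.88 -272.9    17.  ]
   [ 532.2 -362.5   17. ]
   [ 510.51 -362.64   17.  ]
   [ 506.72 -275.01   17.  ]
   [ 521.58 -287.83   17.  ]
   [ 523.74 -327.04   17.  ]
   [ 524.91 -347.13   17.  ]
[ 519.58 -318.26   17.  ]
lens top: centre, handle ends
   [557.3  334.77  12.  ]
   [513.25 330.64  12.  ]
   [427.05 321.69  12.  ]
lens scene
   [547.93 335.15  12.  ]
   [506.37 334.12  12.  ]
   [421.5  320.89  12.  ]
tip scene
   [624.14  32.93 110.  ]
tip top
   [627.17  28.34 110.  ]
[620.72  31.21 113.04]
```

```bash
cat >> h.py <<'E'
def tool():
    st=manip.get_state(); return np.array(st['ee_pos']),rot(st['ee_rot']),st
def plan(pos,jawdeg,tilt=None):
    """slide(m), rotvec deg for TCP at pos pointing down, jaw axis (tool y) at world angle jawdeg"""
    p,Rm,st=tool(); a=np.radians(jawdeg)
    y=np.array([np.cos(a),np.sin(a),0]); z=np.array([0,0,-1.]); x=np.cross(y,z)
    Rt=np.stack([x,y,z],1)
    rv=np.degrees(R.from_matrix(Rm.T@Rt).as_rotvec())
    print('slide',np.round(Rm.T@(np.array(pos)-p)/1000,4),'rot',np.round(rv,2))
def show():
    p,Rm,st=tool(); print('t',round(st['t'],2),'tcp',p,'jaw ang',np.degrees(np.arctan2(Rm[1,1],Rm[0,1])),'z',Rm[:,2],'F',st['ft_force'],'w',st['gripper_width'],'q',st['qpos'])
E
python3 - <<'E'
from h import *
show(); p,Rm,st=tool(); print(Rm)
w=load('wrist0'); print('cam in tool',Rm.T@(w['origin']-p)); print(Rm.T@rot(w['attitude']))
plan([560,300,400],30); plan([560,-315,400],2)
plan([560,-315,400],-178)
E
```

```text
t 0.15 tcp [278.78 669.11 404.06] jaw ang 67.38355889548136 z [-0. -0. -1.] F [-0.41 -0.89 -0.37] w 93.02488472464914 q [-1.25  0.6  -0.    1.6   0.    0.94 -0.08]
[[-0.92  0.38 -0.  ]
 [ 0.38  0.92 -0.  ]
 [-0.   -0.   -1.  ]]
cam in tool [78.54  0.47 20.71]
[[ 0.    0.96  0.28]
 [ 1.   -0.    0.  ]
 [ 0.    0.28 -0.96]]
slide [-0.4  -0.23  0.  ] rot [-0.06  0.03 37.38]
slide [-0.64 -0.8   0.01] rot [-0.06  0.04 65.38]
slide [-0.64 -0.8   0.01] rot [  -0.05   -0.06 -114.62]
```

>>> {"method": "jog_arm", "body": {
  "moves": [
    {"slide":[-0.05,-0.03,0],"rotation":[0,0,5],"jaw":1},
    {"slide":[-0.09,-0.05,0],"rotation":[0,0,10],"jaw":1},
    {"slide":[-0.13,-0.075,0],"rotation":[0,0,15],"jaw":1},
    {"slide":[-0.17,-0.1,0],"rotation":[0,0,20],"jaw":1},
    {"slide":[-0.21,-0.12,0],"rotation":[0,0,25],"jaw":1},
    {"slide":[-0.25,-0.145,0],"rotation":[0,0,30],"jaw":1},
    {"slide":[-0.29,-0.17,0],"rotation":[0,0,34],"jaw":1},
    {"slide":[-0.33,-0.19,0],"rotation":[0,0,37.5],"jaw":1}
  ]
}}

```text
t: 0.95
ee_pos: [511.1, 364.7, 404.3]
ee_rot: [1.578, 2.716, -0.003]
ft_force: [0.2, 1.2, -0.7]
gripper_width: 93.0
```

```bash
python3 - <<'E'
from h import *
show(); plan([480,320,400],95); plan([620,-30,420],15)
E
```

```text
t 0.95 tcp [511.05 364.73 404.31] jaw ang 29.705809878349267 z [-0. -0. -1.] F [ 0.22  1.2  -0.73] w 93.00441139257657 q [-0.83  0.49  0.18  1.84 -0.11  0.83 -0.08]
slide [-0.02 -0.05  0.  ] rot [ -0.1    0.01 -65.29]
slide [-0.4  -0.1  -0.02] rot [-0.07  0.07 14.71]
```

>>> {"method": "jog_arm", "body": {
  "moves": [
    {"slide":[-0.05,-0.01,0],"rotation":[0,0,2],"jaw":1},
    {"slide":[-0.1,-0.025,0],"rotation":[0,0,4],"jaw":1},
    {"slide":[-0.15,-0.04,-0.005],"rotation":[0,0,6],"jaw":1},
    {"slide":[-0.2,-0.05,-0.005],"rotation":[0,0,8],"jaw":1},
    {"slide":[-0.25,-0.06,-0.01],"rotation":[0,0,10],"jaw":1},
    {"slide":[-0.3,-0.075,-0.01],"rotation":[0,0,12],"jaw":1},
    {"slide":[-0.35,-0.09,-0.015],"rotation":[0,0,14],"jaw":1},
    {"slide":[-0.38,-0.1,-0.02],"rotation":[0,0,14.7],"jaw":1}
  ]
}}

```text
t: 1.75
ee_pos: [612.6, -17.2, 424.6]
ee_rot: [1.915, 2.491, -0.003]
ft_force: [1.1, 1.2, -0.7]
gripper_width: 92.6
```

>>> {"method": "jog_arm", "body": {
  "moves": [
    {"slide":[0,0,0],"rotation":[0,0,0],"jaw":1},
    {"slide":[0,0,0],"rotation":[0,0,0],"jaw":1}
  ]
}}

```text
t: 1.95
ee_pos: [612.6, -18.6, 424.5]
ee_rot: [-1.918, -2.488, 0.004]
ft_force: [0.5, 0.3, -0.7]
gripper_width: 93.5
```

```bash
python3 - <<'E'
from h import *
show(); snap('wrist','w1'); plan([525,-318,330],2)
E
```

```text
t 1.95 tcp [612.57 -18.58 424.53] jaw ang 14.74040758463846 z [-0. -0. -1.] F [ 0.48  0.34 -0.66] w 93.5166667508797 q [-0.25  0.45  0.28  1.86 -0.16  0.85  0.36]
slide [-0.27 -0.16  0.09] rot [-0.12  0.05 12.89]
```

View pics/w1.png

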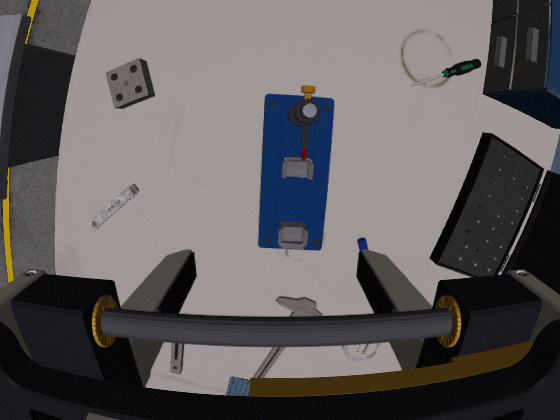

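```bash
python3 - <<'E'
from h import *
crop('w1',245,75,350,175,6,'c7');crop('w1',245,155,350,255,6,'c8')
w=load('w1'); p,Rm,st=tool(); print('cam in tool',Rm.T@(w['origin']-p)); print(Rm.T@rot(w['attitude']))
E
```

```text
cam in tool [76.93 -0.38 20.42]
[[-0.    0.96  0.28]
 [ 1.    0.    0.  ]
 [ 0.    0.28 -0.96]]
```

View pics/c7.png

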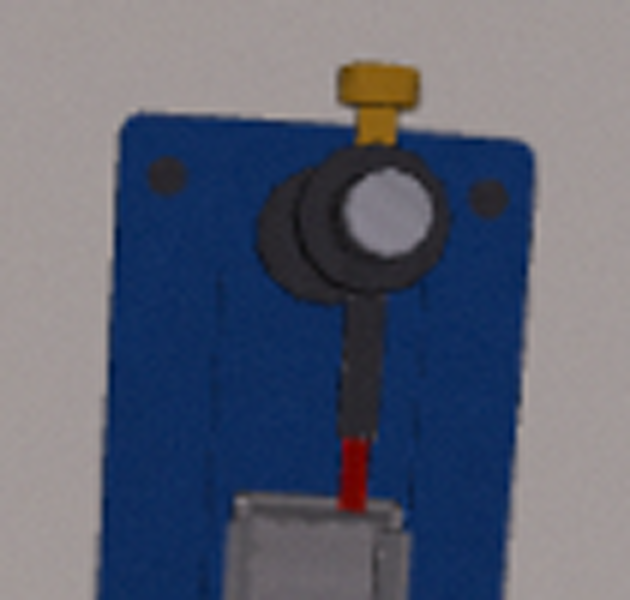

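View pics/c8.png

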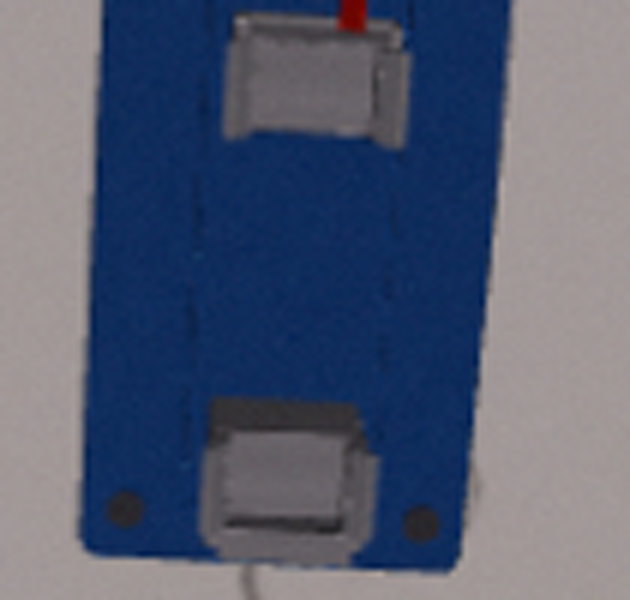

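```bash
python3 - <<'E'
from h import *
w=load('w1')
def W(o,k,z,pts): return np.array([pz(w,o[0]+a/k-.5+.5/k,o[1]+b/k-.5+.5/k,z,True) for a,b in pts])
F=np.vstack([W((245,75),6,12,[(118,112),(537,142)]),W((245,155),6,12,[(460,575),(80,552)])])
print(F, np.linalg.norm(F[0]-F[1]),np.linalg.norm(F[1]-F[2]),np.linalg.norm(F[2]-F[3]),np.linalg.norm(F[3]-F[0]))
X=F; yd=(X[0]+X[1]-X[2]-X[3])[:2]; yd/=np.linalg.norm(yd); ctr=X.mean(0)[:2]; print('ydir',yd,np.degrees(np.arctan2(yd[1],yd[0])),'nest',ctr-27*yd)
S=W((245,155),6,40,[(248,130),(375,135),(347,430),(228,435)])
print('seats inner',S,np.linalg.norm(S[0]-S[1]),np.linalg.norm(S[2]-S[3]),np.linalg.norm((S[0]+S[1]-S[2]-S[3])/2),S.mean(0))
d=(S[0]+S[1]-S[2]-S[3])[:2];print(np.degrees(np.arctan2(d[1],d[0])))
# tip: 3-ray
s=load('scene0');t=load('top0')
rays=[(np.array(w['origin']),ray(w,245+352/6-.4,75+508/6-.4,True)),(s['origin'],ray(s,255+325/8-.4,160+170/8-.4)),(t['origin'],ray(t,235+285/9-.4,165+261/9-.4))]
A=np.zeros((3,3));b=np.zeros(3)
for o,dd in rays[:2]:
    dd=dd/np.linalg.norm(dd);M=np.eye(3)-np.outer(dd,dd);A+=M;b+=M@o
print('tip 2ray',np.linalg.solve(A,b))
for z in (95,100,105,110,115,120,125): print(z,pz(w,245+352/6-.4,75+508/6-.4,z,True))
print('depth', px(w,245+352/6-.4,75+495/6-.4,True))
for n in range(470,510,6): print(px(w,303,75+n/6-.4,True))
E
```

```text
[[ 569.01   87.54   12.  ]
 [ 650.71  104.22   12.  ]
 [ 690.27  -85.63   12.  ]
 [ 608.79 -101.29   12.  ]] 83.38755797015082 193.9285223310644 82.97447483705425 192.9755808466276
ydir [-0.21  0.98] 101.83488716230764 nest [635.23 -25.21]
seats inner [[617.81   1.06  40.  ]
 [641.3    6.38  40.  ]
 [652.27 -51.44  40.  ]
 [629.88 -58.4   40.  ]] 24.083084833918015 23.44899236231713 59.75909329277416 [635.31 -25.6   40.  ]
101.11487196086877
tip 2ray [623.84  31.34 110.97]
95 [625.65  29.79  95.  ]
100 [625.11  30.23 100.  ]
105 [624.57  30.68 105.  ]
110 [624.03  31.13 110.  ]
115 [623.49  31.58 115.  ]
120 [622.95  32.02 120.  ]
125 [622.41  32.47 125.  ]
depth [623.29  33.2  111.96]
[621.93  36.87 113.08]
[622.26  35.94 112.29]
[622.49  35.07 112.37]
[622.7   34.22 112.69]
[623.02  33.28 111.92]
[592.28  57.4  403.83]
[623.37  31.65 113.24]
```

>>> {"method": "jog_arm", "body": {
  "moves": [
    {"slide":[-0.045,-0.027,0.01],"rotation":[0,0,2],"jaw":1},
    {"slide":[-0.085,-0.05,0.02],"rotation":[0,0,4],"jaw":1},
    {"slide":[-0.13,-0.077,0.035],"rotation":[0,0,6],"jaw":1},
    {"slide":[-0.17,-0.1,0.05],"rotation":[0,0,8],"jaw":1},
    {"slide":[-0.21,-0.125,0.065],"rotation":[0,0,10],"jaw":1},
    {"slide":[-0.245,-0.145,0.08],"rotation":[0,0,12],"jaw":1},
    {"slide":[-0.27,-0.16,0.09],"rotation":[0,0,12.9],"jaw":1},
    {"slide":[-0.27,-0.16,0.09],"rotation":[0,0,12.9],"jaw":1}
  ]
}}

```text
t: 2.8
ee_pos: [525.7, -321.1, 333.3]
ee_rot: [-2.185, -2.254, 0.007]
ft_force: [-0.7, -0.8, -0.2]
gripper_width: 92.7
```

```bash
python3 - <<'E'
from h import *
show(); snap('wrist','w2'); show()
E
```

```text
t 2.8 tcp [ 525.74 -321.08  333.29] jaw ang 1.796262992675112 z [-0. -0. -1.] F [-0.73 -0.76 -0.24] w 92.70268615826514 q [ 0.26  0.57  0.29  1.93 -0.25  0.68  0.73]
t 2.85 tcp [ 526.91 -318.86  333.86] jaw ang 1.9554282872285897 z [-0. -0. -1.] F [0.22 0.72 0.32] w 93.1708172987563 q [ 0.26  0.57  0.29  1.93 -0.25  0.68  0.73]
```

View pics/w2.png

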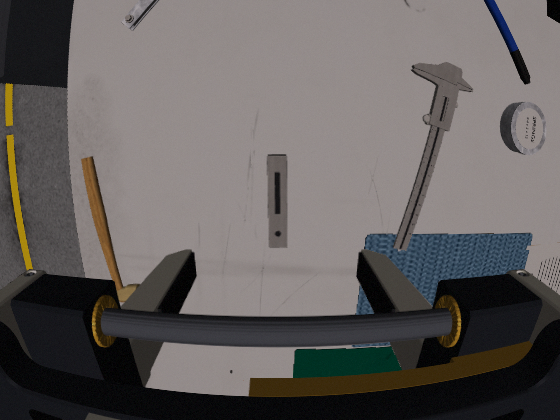

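```bash
python3 - <<'E'
from h import *
crop('w2',250,140,305,260,5,'c9')
E
```

```text
(no output)
```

View pics/c9.png

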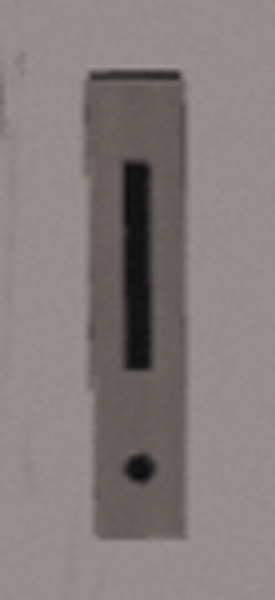

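```bash
python3 - <<'E'
from h import *
w=load('w2'); p,Rm,st=tool(); print(Rm.T@(w['origin']-p)); print(st['ee_pos'])
for c in [(90,80),(183,80),(187,537),(95,537),(137,162),(137,368)]:
    P=pz(w,250+c[0]/5-.4,140+c[1]/5-.4,17,True); print(P,Rm.T@(P-p))
C=np.mean([pz(w,250+c[0]/5-.4,140+c[1]/5-.4,17,True) for c in [(90,80),(183,80),(187,537),(95,537)]],0);print(C,Rm.T@(C-p))
print(px(w,277,215,True),px(w,265,150,True),px(w,230,215,True))
E
```

```text
[76.39 -1.48 21.25]
[ 526.91 -318.86  333.86]
[ 514.54 -273.3    17.  ] [ 46.01  -9.68 316.89]
[ 531.44 -272.76   17.  ] [ 45.98   7.23 316.83]
[ 535.73 -361.57   17.  ] [-42.93   8.49 316.84]
[ 517.73 -362.17   17.  ] [-42.91  -9.53 316.9 ]
[ 523.57 -288.19   17.  ] [ 30.83  -1.16 316.86]
[ 524.83 -327.49   17.  ] [ -8.5   -1.24 316.87]
[ 524.86 -317.45   17.  ] [  1.54  -0.87 316.86]
[ 524.89 -329.43   16.42] [ 511.38 -269.81   -1.22] [ 477.33 -336.38   -1.89]
```

>>> {"method": "jog_arm", "body": {
  "moves": [
    {"slide":[0.001,-0.001,0.04],"rotation":[0,0,0],"jaw":1},
    {"slide":[0.001,-0.001,0.08],"rotation":[0,0,0],"jaw":1},
    {"slide":[0.001,-0.001,0.11],"rotation":[0,0,0],"jaw":1},
    {"slide":[0.001,-0.001,0.13],"rotation":[0,0,0],"jaw":0.7},
    {"slide":[0.001,-0.001,0.138],"rotation":[0,0,0],"jaw":0.5},
    {"slide":[0.001,-0.001,0.142],"rotation":[0,0,0],"jaw":0.5},
    {"slide":[0.001,-0.001,0.143],"rotation":[0,0,0],"jaw":0.5},
    {"slide":[0.001,-0.001,0.143],"rotation":[0,0,0],"jaw":0.5}
  ]
}}

```text
t: 3.65
ee_pos: [525.9, -317.6, 191.8]
ee_rot: [-2.182, -2.259, 0.003]
ft_force: [-0.2, -0.2, 0.3]
gripper_width: 57.1
```

```bash
python3 - <<'E'
from h import *
show(); snap('wrist','w3'); show();crop('w3',180,20,380,300,2,'c10')
E
```

```text
t 3.65 tcp [ 525.92 -317.62  191.8 ] jaw ang 1.994305458498279 z [-0. -0. -1.] F [-0.24 -0.17  0.26] w 57.12507344827834 q [ 0.33  0.77  0.18  2.   -0.32  0.4   0.8 ]
t 3.7 tcp [ 525.8  -317.79  191.92] jaw ang 1.975482068344413 z [-0. -0. -1.] F [-0.34 -0.41  0.56] w 53.61473366674887 q [ 0.33  0.77  0.18  2.   -0.32  0.4   0.8 ]
```

View pics/w3.png

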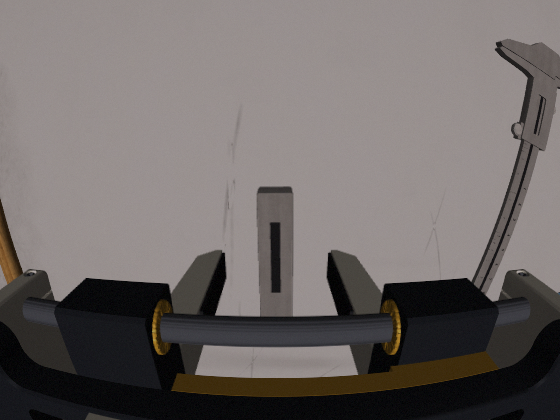

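>>> {"method": "jog_arm", "body": {
  "moves": [
    {"slide":[0,0,0.002],"rotation":[0,0,0],"jaw":0.4},
    {"slide":[0,0,0.002],"rotation":[0,0,0],"jaw":0.3},
    {"slide":[0,0,0.002],"rotation":[0,0,0],"jaw":0.22},
    {"slide":[0,0,0.002],"rotation":[0,0,0],"jaw":0.1},
    {"slide":[0,0,0.002],"rotation":[0,0,0],"jaw":0},
    {"slide":[0,0,0.002],"rotation":[0,0,0],"jaw":0},
    {"slide":[0,0,0.002],"rotation":[0,0,0],"jaw":0},
    {"slide":[0,0,0.002],"rotation":[0,0,0],"jaw":0}
  ]
}}

```text
t: 4.5
ee_pos: [525.8, -317.8, 190.0]
ee_rot: [-2.182, -2.259, 0.003]
ft_force: [-0.4, 0.7, 3.4]
gripper_width: 17.4
```

>>> {"method": "jog_arm", "body": {
  "moves": [
    {"slide":[0,0,0],"rotation":[0,0,0],"jaw":0},
    {"slide":[0,0,-0.02],"rotation":[0,0,0],"jaw":0},
    {"slide":[0,0,-0.05],"rotation":[0,0,0],"jaw":0},
    {"slide":[0,0,-0.09],"rotation":[0,0,0],"jaw":0},
    {"slide":[0,0,-0.13],"rotation":[0,0,0],"jaw":0},
    {"slide":[0,0,-0.17],"rotation":[0,0,0],"jaw":0},
    {"slide":[0,0,-0.18],"rotation":[0,0,0],"jaw":0},
    {"slide":[0,0,-0.18],"rotation":[0,0,0],"jaw":0}
  ]
}}

```text
t: 5.3
ee_pos: [526.3, -317.7, 371.3]
ee_rot: [2.181, 2.258, -0.002]
ft_force: [-0.6, 0.0, -1.9]
gripper_width: 18.0
```

```bash
python3 - <<'E'
from h import *
show(); snap('wrist','w4'); show();crop('w4',230,160,330,330,4,'c11')
plan([635.3,-25.5,370],11.5)
E
```

```text
t 5.3 tcp [ 526.3  -317.7   371.32] jaw ang 1.9839403918976644 z [ 0. -0. -1.] F [-0.57  0.01 -1.88] w 17.954096274756317 q [ 0.23  0.52  0.32  1.91 -0.23  0.75  0.72]
t 5.35 tcp [ 526.04 -317.32  369.68] jaw ang 1.9949689651583415 z [-0. -0. -1.] F [-0.36 -0.02 -1.26] w 17.820039103952496 q [ 0.23  0.52  0.32  1.91 -0.23  0.75  0.72]
slide [ 0.29  0.12 -0.  ] rot [-0.11  0.03 -9.5 ]
```

View pics/c11.png

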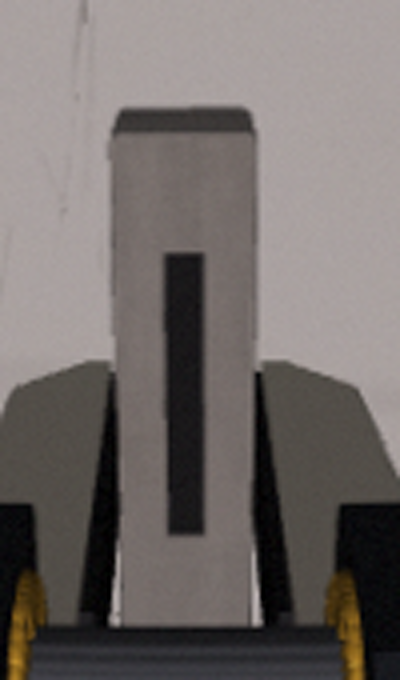

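```bash
python3 - <<'E'
from h import *
w=load('w4'); p,Rm,st=tool()
M=np.array([[0,.9613,.2756],[1,0,0],[0,.2756,-.9613]]); A=Rm.T@rot(w['attitude']); print(A)
o=Rm.T@(w['origin']-p); print(o)
for c in [(112,132),(254,132),(120,600),(250,600),(184,254),(186,534)]:
    d=Rm.T@ray(w,230+c[0]/4-.4,160+c[1]/4-.4,True)
    for zz in (173,): print(c,zz,np.array([77.3,-.5,20.5])+d*(zz-20.5)/d[2])
print(w['range_z'][215,276])
u,v=276,215; print(px(w,u,v,True))
E
```

```text
[[ 0.    0.96  0.28]
 [ 1.    0.   -0.  ]
 [-0.    0.28 -0.96]]
[78.23 -0.11 19.06]
(112, 132) 173 [ 43.8   -9.07 173.  ]
(254, 132) 173 [ 43.79   7.98 173.  ]
(120, 600) 173 [-21.81  -9.29 173.  ]
(250, 600) 173 [-21.83   8.65 173.  ]
(184, 254) 173 [ 28.43  -0.43 173.  ]
(186, 534) 173 [-11.11  -0.18 173.  ]
159.71797
[ 524.73 -284.17  197.33]
```

>>> {"method": "jog_arm", "body": {
  "moves": [
    {"slide":[0.04,0.017,0],"rotation":[0,0,-1.3],"jaw":0},
    {"slide":[0.085,0.035,0],"rotation":[0,0,-3],"jaw":0},
    {"slide":[0.13,0.053,0],"rotation":[0,0,-4.5],"jaw":0},
    {"slide":[0.175,0.072,0],"rotation":[0,0,-6],"jaw":0},
    {"slide":[0.22,0.09,0],"rotation":[0,0,-7.5],"jaw":0},
    {"slide":[0.26,0.107,0],"rotation":[0,0,-9],"jaw":0},
    {"slide":[0.29,0.12,0],"rotation":[0,0,-9.5],"jaw":0},
    {"slide":[0.296,0.12,0],"rotation":[0,0,-9.5],"jaw":0}
  ]
}}

```text
t: 6.15
ee_pos: [636.6, -11.8, 366.2]
ee_rot: [-1.977, -2.436, 0.004]
ft_force: [-0.5, 0.2, -2.2]
gripper_width: 17.6
```

```bash
python3 - <<'E'
from h import *
show(); plan([635.1,-24.3,280],11.5)
E
```

```text
t 6.15 tcp [636.61 -11.84 366.17] jaw ang 11.882848369432253 z [-0.01  0.   -1.  ] F [-0.49  0.15 -2.16] w 17.562353703508624 q [-0.26  0.55  0.28  1.86 -0.21  0.77  0.35]
slide [-0.01 -0.    0.09] rot [-0.27 -0.12  0.38]
```

>>> {"method": "jog_arm", "body": {
  "moves": [
    {"slide":[-0.012,-0.004,0],"rotation":[0,0,0],"jaw":0},
    {"slide":[-0.012,-0.004,0],"rotation":[0,0,0],"jaw":0},
    {"slide":[-0.012,-0.004,0],"rotation":[0,0,0],"jaw":0}
  ]
}}

```text
t: 6.45
ee_pos: [634.6, -26.8, 365.4]
ee_rot: [-1.98, -2.432, 0.006]
ft_force: [0.7, 0.1, -0.9]
gripper_width: 18.0
```

```bash
python3 - <<'E'
from h import *
show(); snap('wrist','w5');show(); plan([635.1,-24.3,280],11.5)
E
```

```text
t 6.45 tcp [634.56 -26.8  365.44] jaw ang 11.689408160423818 z [-0.01  0.   -1.  ] F [ 0.66  0.1  -0.94] w 18.04500579360787 q [-0.24  0.55  0.28  1.86 -0.21  0.77  0.37]
t 6.5 tcp [634.73 -26.43 365.76] jaw ang 11.710933221341548 z [-0.01  0.   -1.  ] F [ 0.53 -0.65 -1.18] w 17.736135466941956 q [-0.24  0.55  0.28  1.86 -0.21  0.77  0.37]
slide [0.   0.   0.09] rot [-0.32 -0.1   0.21]
```

View pics/w5.png

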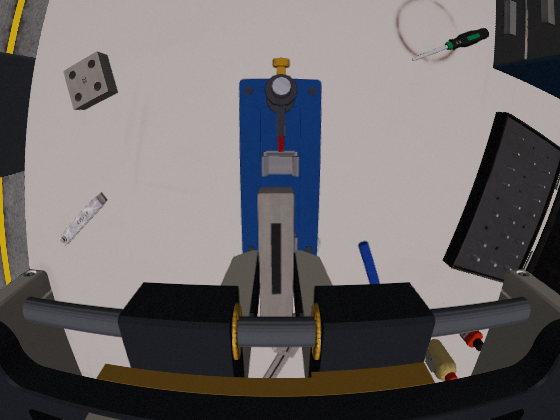

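```bash
python3 - <<'E'
from h import *
crop('w5',230,60,330,200,5,'c12'); crop('w5',230,130,330,200,8,'c13')
E
```

```text
(no output)
```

View pics/c12.png

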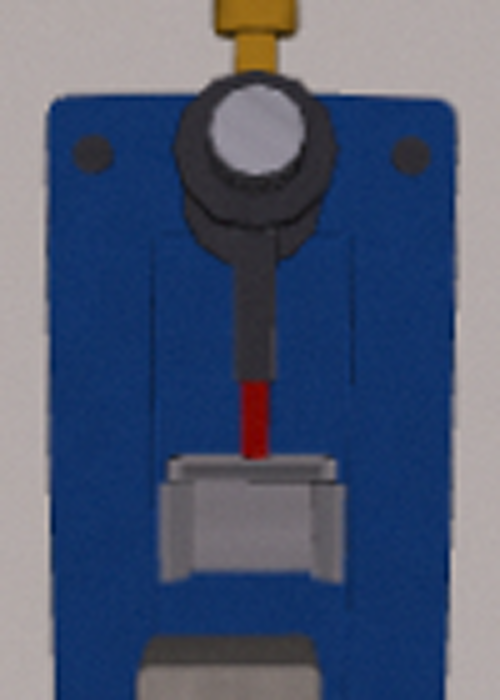

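View pics/c13.png

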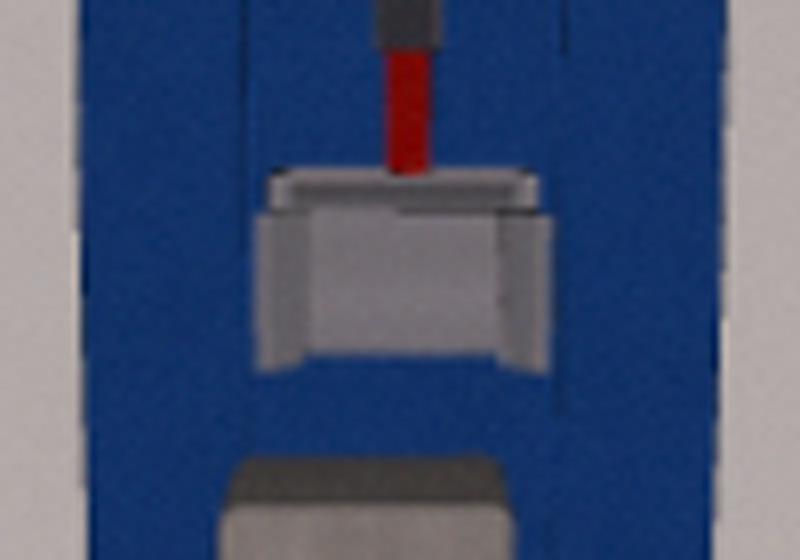

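```bash
cat >> h.py <<'E'
CAM=np.array([77.3,-.5,20.5]); MA=np.array([[0,.9613,.2756],[1,0,0],[0,.2756,-.9613]])
def tp(s,u,v,zt):
    """tool-frame point at tool depth zt from wrist pixel"""
    x=(u-float(s['cx']))/float(s['fx']); y=(v-float(s['cy']))/float(s['fy']); r=np.hypot(x,y); k=np.tan(r)/r
    d=MA@np.array([x*k,-y*k,-1]); return CAM+d*(zt-CAM[2])/d[2]
E
python3 - <<'E'
from h import *
w=load('w5'); p,Rm,st=tool(); print('camT',Rm.T@(w['origin']-p)); print(rot(w['attitude']).T@Rm)
f=lambda c,zt: tp(w,230+c[0]/8-.44,130+c[1]/8-.44,zt)
for c,z in [((306,355),325),((498,355),325),((218,507),173),((513,507),173),((80,100),353),((727,100),353),((408,172),254)]: print(c,f(c,z))
for c in [((306,355)),((498,355))]: print(pz(w,230+c[0]/8-.44,130+c[1]/8-.44,40,True))
print(pz(w,230+408/8-.44,130+172/8-.44,111.5,True))
E
```

```text
camT [78.33 -0.5  20.95]
[[-0.    1.    0.  ]
 [ 0.96 -0.    0.28]
 [ 0.28  0.   -0.96]]
(306, 355) [ 30.12  -8.27 325.  ]
(498, 355) [ 30.14  14.43 325.  ]
(218, 507) [ 44.46  -9.72 173.  ]
(513, 507) [ 44.46   7.97 173.  ]
(80, 100) [ 59.06 -37.68 353.  ]
(727, 100) [ 59.21  44.87 353.  ]
(408, 172) [ 57.78   2.75 254.  ]
[618.29   1.2   40.  ]
[640.54   5.86  40.  ]
[623.91  30.88 111.5 ]
```

>>> {"method": "jog_arm", "body": {
  "moves": [
    {"slide":[0.001,0.002,0.02],"rotation":[-0.3,-0.1,0],"jaw":0},
    {"slide":[0.001,0.002,0.05],"rotation":[-0.3,-0.1,0],"jaw":0},
    {"slide":[0.001,0.002,0.08],"rotation":[-0.3,-0.1,0],"jaw":0},
    {"slide":[0.001,0.002,0.095],"rotation":[-0.3,-0.1,0],"jaw":0},
    {"slide":[0.001,0.002,0.1],"rotation":[-0.3,-0.1,0],"jaw":0},
    {"slide":[0.001,0.002,0.1],"rotation":[-0.3,-0.1,0],"jaw":0}
  ]
}}

```text
t: 7.1
ee_pos: [636.0, -25.5, 265.7]
ee_rot: [-1.984, -2.435, 0.001]
ft_force: [-0.6, 0.8, -0.9]
gripper_width: 17.5
```

```bash
python3 - <<'E'
from h import *
show(); snap('wrist','w6');show();snap('scene','s6'); show(); crop('w6',215,80,335,270,4,'c14'); crop('s6',255,110,375,240,6,'c15')
print(tool()[1])
E
```

```text
t 7.1 tcp [635.98 -25.53 265.74] jaw ang 11.66449990969395 z [-0. -0. -1.] F [-0.61  0.76 -0.91] w 17.539590197993757 q [-0.2   0.68  0.23  1.93 -0.26  0.57  0.41]
t 7.15 tcp [636.2  -25.44 266.48] jaw ang 11.678984889286404 z [ 0. -0. -1.] F [ 0.62 -0.51 -1.25] w 17.60526571348762 q [-0.2   0.68  0.23  1.93 -0.26  0.57  0.41]
t 7.2 tcp [636.32 -25.33 266.89] jaw ang 11.686799479687629 z [ 0. -0. -1.] F [ 0.36 -0.05 -1.56] w 17.422397326955036 q [-0.2   0.67  0.23  1.93 -0.26  0.57  0.41]
[[-0.2   0.98  0.  ]
 [ 0.98  0.2  -0.  ]
 [-0.    0.   -1.  ]]
```

View pics/c14.png

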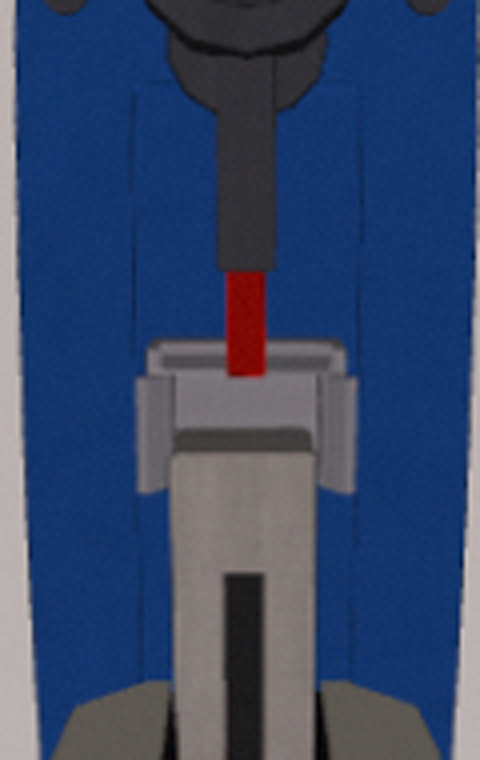

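View pics/c15.png

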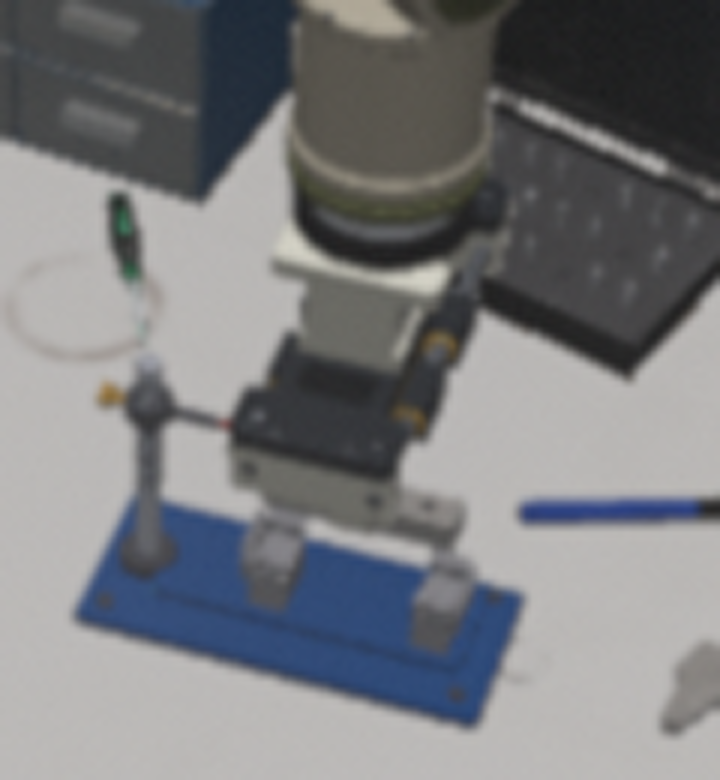

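```bash
python3 - <<'E'
from h import *
w=load('w6')
f=lambda c,zt: tp(w,215+c[0]/4-.4,80+c[1]/4-.4,zt)
for c,z in [((246,375),155),((243,452),173),((244,574),173),((246,340),215.5),((137,492),215.5),((355,492),215.5)]: print(c,f(c,z))
E
```

```text
(246, 375) [ 56.7   -0.47 155.  ]
(243, 452) [ 44.61  -0.82 173.  ]
(244, 574) [ 29.3   -0.71 173.  ]
(246, 340) [ 52.79  -0.46 215.5 ]
(137, 492) [ 29.21 -17.32 215.5 ]
(355, 492) [ 29.21  16.41 215.5 ]
```

>>> {"method": "jog_arm", "body": {
  "moves": [
    {"slide":[-0.0003,0.0004,0.01],"rotation":[0,0,0],"jaw":0},
    {"slide":[-0.0003,0.0004,0.02],"rotation":[0,0,0],"jaw":0},
    {"slide":[-0.0003,0.0004,0.027],"rotation":[0,0,0],"jaw":0},
    {"slide":[-0.0003,0.0004,0.031],"rotation":[0,0,0],"jaw":0},
    {"slide":[-0.0003,0.0004,0.033],"rotation":[0,0,0],"jaw":0},
    {"slide":[-0.0003,0.0004,0.033],"rotation":[0,0,0],"jaw":0},
    {"slide":[-0.0003,0.0004,0.033],"rotation":[0,0,0],"jaw":0}
  ]
}}

```text
t: 7.9
ee_pos: [636.9, -25.6, 234.0]
ee_rot: [1.983, 2.435, 0.001]
ft_force: [-1.4, -0.0, -0.8]
gripper_width: 17.5
```

```bash
python3 - <<'E'
from h import *
show(); snap('wrist','w7');show();crop('w7',215,80,335,270,4,'c16')
E
```

```text
t 7.9 tcp [636.9  -25.56 233.99] jaw ang 11.688374832496896 z [ 0. -0. -1.] F [-1.41 -0.05 -0.81] w 17.536031739312254 q [-0.18  0.72  0.21  1.94 -0.28  0.51  0.42]
t 7.95 tcp [636.92 -25.56 234.09] jaw ang 11.685752434193938 z [ 0. -0. -1.] F [-0.4   0.89 -0.59] w 17.52913413131365 q [-0.18  0.72  0.21  1.94 -0.28  0.51  0.42]
```

View pics/c16.png

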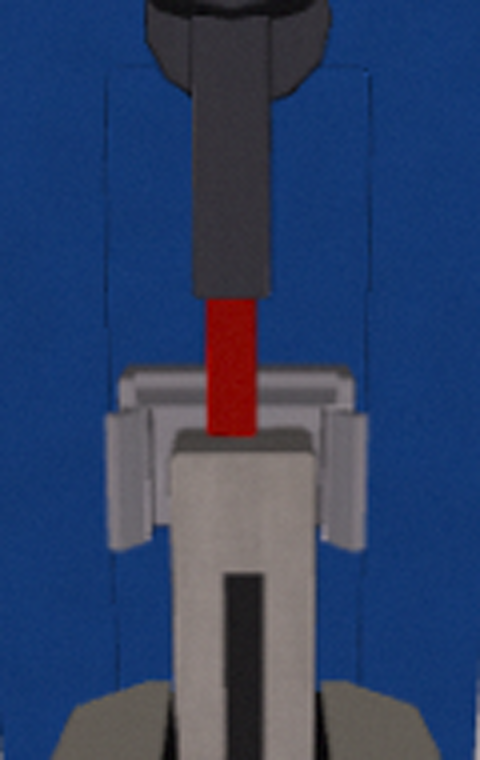

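>>> {"method": "jog_arm", "body": {
  "moves": [
    {"slide":[0,-0.0009,0],"rotation":[0,0,0],"jaw":0},
    {"slide":[0,-0.0009,0.001],"rotation":[0,0,0],"jaw":0},
    {"slide":[0,-0.0009,0.002],"rotation":[0,0,0],"jaw":0},
    {"slide":[0,-0.0009,0.0025],"rotation":[0,0,0],"jaw":0},
    {"slide":[0,-0.0009,0.003],"rotation":[0,0,0],"jaw":0},
    {"slide":[0,-0.0009,0.003],"rotation":[0,0,0],"jaw":0}
  ]
}}

```text
t: 8.55
ee_pos: [636.0, -25.7, 231.0]
ee_rot: [1.983, 2.435, 0.001]
ft_force: [-0.6, -0.8, -1.4]
gripper_width: 17.7
```

>>> {"method": "jog_arm", "body": {
  "moves": [
    {"slide":[0,0,0.0005],"rotation":[0,0,0],"jaw":0},
    {"slide":[0,0,0.001],"rotation":[0,0,0],"jaw":0},
    {"slide":[0,0,0.001],"rotation":[0,0,0],"jaw":0}
  ]
}}

```text
t: 8.85
ee_pos: [636.0, -25.7, 230.0]
ee_rot: [1.983, 2.435, 0.001]
ft_force: [-0.5, -0.5, -0.4]
gripper_width: 17.7
```

```bash
python3 - <<'E'
from h import *
show(); snap('wrist','w8');show();crop('w8',215,80,335,270,4,'c17')
E
```

```text
t 8.85 tcp [636.03 -25.75 230.05] jaw ang 11.683366654033707 z [ 0. -0. -1.] F [-0.48 -0.45 -0.42] w 17.66810398181634 q [-0.18  0.73  0.2   1.94 -0.28  0.5   0.42]
t 8.9 tcp [636.03 -25.74 230.04] jaw ang 11.685999556363496 z [ 0. -0. -1.] F [-0.43  0.36 -0.17] w 17.607386607700523 q [-0.18  0.73  0.2   1.94 -0.28  0.5   0.42]
```

View pics/c17.png

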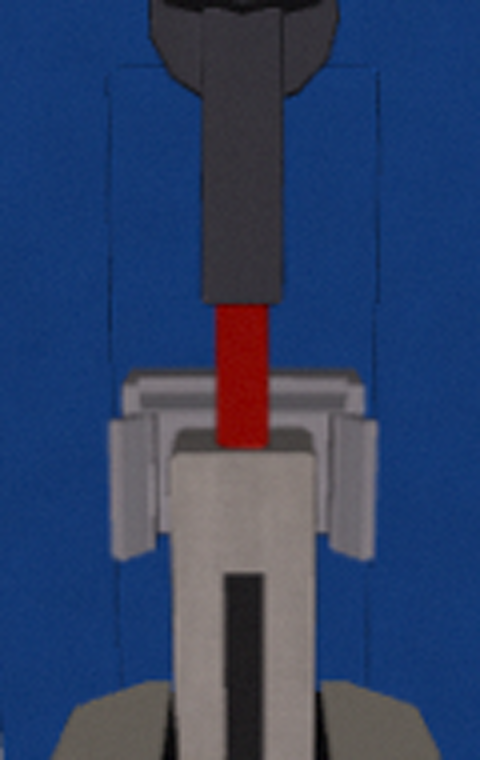

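>>> {"method": "jog_arm", "body": {
  "moves": [
    {"slide":[0,0,0.0003],"rotation":[0,0,0],"jaw":0},
    {"slide":[0,0,0.0005],"rotation":[0,0,0],"jaw":0},
    {"slide":[0,0,0.0005],"rotation":[0,0,0],"jaw":0}
  ]
}}

```text
t: 9.2
ee_pos: [636.0, -25.8, 230.0]
ee_rot: [1.983, 2.435, 0.002]
ft_force: [-1.6, 0.0, 5.6]
gripper_width: 17.9
```

```bash
python3 - <<'E'
from h import *
show()
E
```

```text
t 9.2 tcp [636.03 -25.78 230.01] jaw ang 11.681264589087576 z [ 0.  0. -1.] F [-1.59  0.04  5.56] w 17.905992191834265 q [-0.18  0.73  0.2   1.94 -0.28  0.5   0.43]
```

>>> {"method": "jog_arm", "body": {
  "moves": [
    {"slide":[0,0,0],"rotation":[0,0,0],"jaw":0.2},
    {"slide":[0,0,0],"rotation":[0,0,0],"jaw":0.25},
    {"slide":[0,0,0],"rotation":[0,0,0],"jaw":0.35},
    {"slide":[0,0,0],"rotation":[0,0,0],"jaw":0.45},
    {"slide":[0,0,0],"rotation":[0,0,0],"jaw":0.5},
    {"slide":[0,0,0],"rotation":[0,0,0],"jaw":0.5}
  ]
}}

```text
t: 9.8
ee_pos: [636.0, -25.8, 230.0]
ee_rot: [1.983, 2.435, 0.002]
ft_force: [0.3, -0.3, 0.5]
gripper_width: 45.2
```

```bash
python3 - <<'E'
from h import *
show(); snap('wrist','w9');show()
E
```

```text
t 9.8 tcp [636.02 -25.78 229.95] jaw ang 11.683570636999582 z [ 0. -0. -1.] F [ 0.32 -0.35  0.5 ] w 45.21249389487695 q [-0.18  0.73  0.2   1.94 -0.28  0.5   0.43]
t 9.85 tcp [636.02 -25.75 229.94] jaw ang 11.682899153505026 z [ 0.  0. -1.] F [ 0.48  0.18 -0.57] w 46.22511051244228 q [-0.18  0.73  0.2   1.94 -0.28  0.5   0.42]
```

View pics/w9.png

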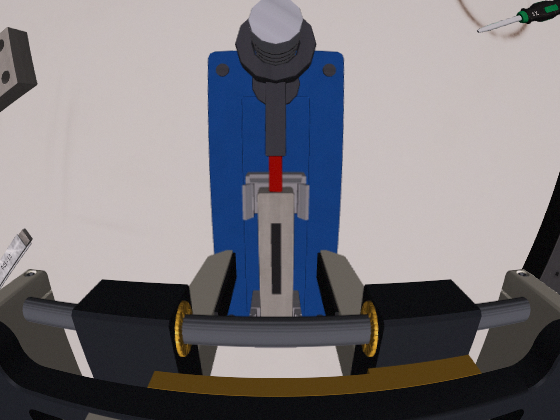

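>>> {"method": "jog_arm", "body": {
  "moves": [
    {"slide":[0,0,-0.01],"rotation":[0,0,0],"jaw":0.5},
    {"slide":[0,0,-0.03],"rotation":[0,0,0],"jaw":0.5},
    {"slide":[0,0,-0.06],"rotation":[0,0,0],"jaw":0.5},
    {"slide":[0,0,-0.1],"rotation":[0,0,0],"jaw":0.5},
    {"slide":[0,0,-0.14],"rotation":[0,0,0],"jaw":0.6},
    {"slide":[0,0,-0.17],"rotation":[0,0,0],"jaw":0.7},
    {"slide":[0,0,-0.17],"rotation":[0,0,0],"jaw":0.8},
    {"slide":[0,0,-0.17],"rotation":[0,0,0],"jaw":0.8}
  ]
}}

```text
t: 10.65
ee_pos: [635.5, -25.7, 401.1]
ee_rot: [1.982, 2.434, 0.004]
ft_force: [-0.2, 0.1, -0.0]
gripper_width: 72.3
```

```bash
python3 - <<'E'
from h import *
show(); snap('wrist','w10');show();snap('scene','s10'); crop('w10',225,60,335,260,4,'c18'); crop('s10',255,160,355,240,8,'c19')
plan([455,325,400],95)
plan([470,325,400],5)
E
```

```text
t 10.65 tcp [635.52 -25.71 401.06] jaw ang 11.694100105595137 z [ 0.  0. -1.] F [-0.16  0.08 -0.03] w 72.30951871625423 q [-0.25  0.51  0.3   1.83 -0.2   0.83  0.36]
t 10.7 tcp [635.33 -25.67 399.91] jaw ang 11.689805638906513 z [ 0.  0. -1.] F [-0.36  0.37 -0.16] w 73.55784504487522 q [-0.25  0.51  0.3   1.83 -0.2   0.83  0.36]
slide [ 0.38 -0.11 -0.  ] rot [  0.01   0.01 -83.31]
slide [ 0.38 -0.09 -0.  ] rot [ 0.01 -0.    6.69]
```

View pics/c18.png

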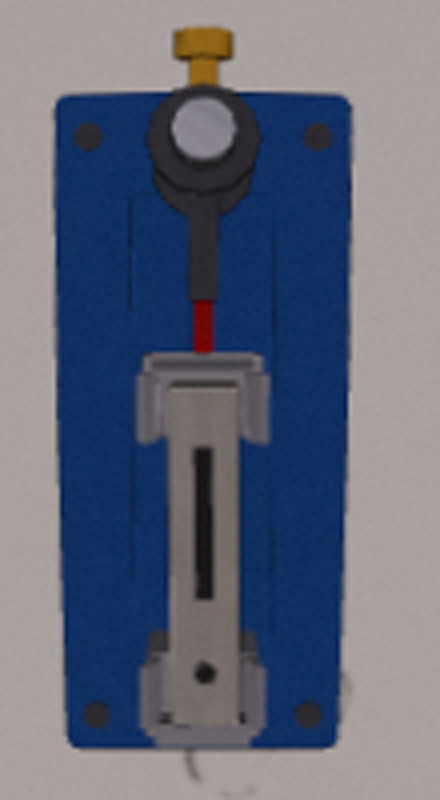

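View pics/c19.png

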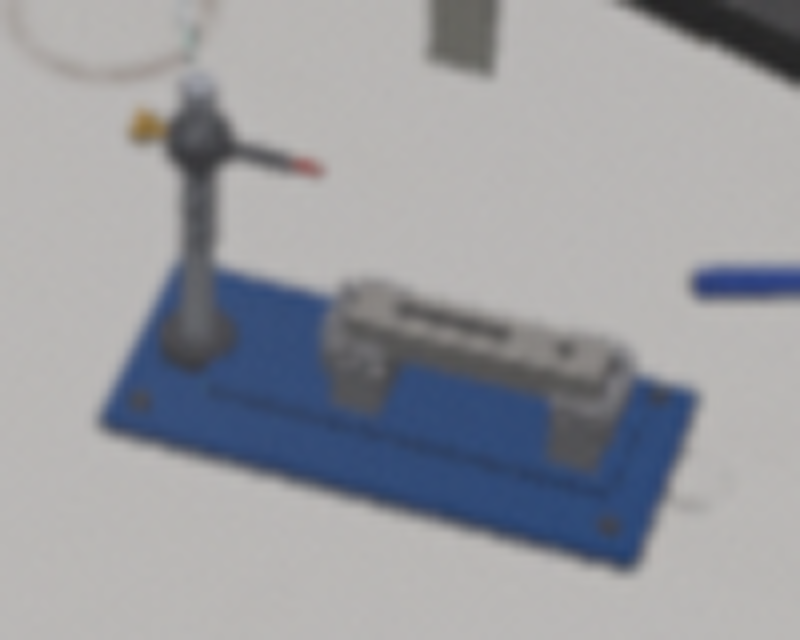

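```bash
python3 - <<'E'
from h import *
w=load('w10')
g=lambda c:(225+c[0]/4-.4,60+c[1]/4-.4)
a=pz(w,*g((203,448)),57,True);b=pz(w,*g((203.5,598)),57,True);print(a,b,(a+b)/2,np.linalg.norm(a-b))
for c in [(168,388),(240,388),(168,722),(239,722)]: print(px(w,*g((c[0]*.8+.2*203,c[1]*.9+.1*550)),True), pz(w,*g(c),57,True))
# tool frame, tcp z 400
print(tp(w,*g((203,448)),343),tp(w,*g((203.5,598)),343),tp(w,*g((203,352)),288.5))
for v in (310,320,330,340): print('ptr',px(w,*g((203,v)),True))
print('top of bar depth',px(w,*g((185,600)),True),'blue',px(w,*g((100,500)),True))
E
```

```text
[629.6    3.21  57.  ] [637.62 -34.97  57.  ] [633.61 -15.88  57.  ] 39.012868679723375
[620.52  12.58  56.28] [618.    16.32  57.  ]
[634.61  15.5   56.34] [635.54  19.94  57.  ]
[636.23 -65.65  55.57] [635.28 -70.29  57.  ]
[651.02 -62.69  55.33] [653.75 -66.48  57.  ]
[ 29.69  -1.18 343.  ] [ -9.14  -1.07 343.  ] [ 57.76  -1.06 288.5 ]
ptr [622.02  39.59 112.74]
ptr [622.44  37.58 112.83]
ptr [622.85  35.59 113.38]
ptr [623.26  33.62 114.09]
top of bar depth [633.12 -36.89  55.4 ] blue [604.93 -24.43  11.18]
```

```bash
python3 - <<'E'
from h import *
for n,pts in {'w8':[(275,170),(275,175),(275,180),(275,185),(260,220),(290,220),(230,180)],'w9':[(276,165),(276,170),(276,180),(276,186),(265,240),(288,240),(230,150),(230,200),(270,60)]}.items():
    w=load(n)
    for q in pts: print(n,q,px(w,*q,True),np.median(w['range_z'][q[1]-1:q[1]+2,q[0]-1:q[0]+2]))
E
```

```text
w8 (275, 170) [622.53  37.3  112.95] 96.80279
w8 (275, 175) [622.82  35.86 113.26] 96.868515
w8 (275, 180) [623.12  34.43 113.59] 97.23912
w8 (275, 185) [623.45  32.81 112.92] 97.32784
w8 (260, 220) [621.86   3.35  56.37] 160.15471
w8 (290, 220) [636.42   6.13  55.65] 160.00092
w8 (230, 180) [599.12  10.88  10.79] 199.93843
w9 (276, 165) [619.85  51.2  209.32] 95.93856
w9 (276, 170) [622.81  37.4  113.18] 96.58311
w9 (276, 180) [623.44  34.33 112.66] 97.26063
w9 (276, 186) [623.78  32.71 113.62] 97.634674
w9 (265, 240) [626.31  -6.53  56.14] 163.11171
w9 (288, 240) [637.71  -4.4   55.56] 163.32274
w9 (230, 150) [595.94  29.48  11.82] 194.56041
w9 (230, 200) [601.53  -1.19  12.9 ] 203.75572
w9 (270, 60) [614.83  67.95 119.97] 80.75965
```

>>> {"method": "jog_arm", "body": {
  "moves": [
    {"slide":[0.03,-0.007,0],"rotation":[0,0,6],"jaw":0.8},
    {"slide":[0.06,-0.014,0],"rotation":[0,0,13],"jaw":0.8},
    {"slide":[0.09,-0.02,0],"rotation":[0,0,20],"jaw":0.8},
    {"slide":[0.12,-0.028,0],"rotation":[0,0,27],"jaw":0.8},
    {"slide":[0.15,-0.035,0],"rotation":[0,0,34],"jaw":0.8},
    {"slide":[0.18,-0.043,0],"rotation":[0,0,40],"jaw":0.8},
    {"slide":[0.19,-0.045,0],"rotation":[0,0,45],"jaw":0.8},
    {"slide":[0.19,-0.045,0],"rotation":[0,0,48],"jaw":0.8}
  ]
}}

```text
t: 11.55
ee_pos: [551.6, 153.8, 397.7]
ee_rot: [-2.802, -1.419, 0.004]
ft_force: [-0.5, -0.8, -0.9]
gripper_width: 74.5
```

>>> {"method": "jog_arm", "body": {
  "moves": [
    {"slide":[0,0,0],"rotation":[0,0,0],"jaw":0.8},
    {"slide":[0,0,0],"rotation":[0,0,0],"jaw":0.8}
  ]
}}

```text
t: 11.75
ee_pos: [551.3, 154.1, 396.6]
ee_rot: [-2.801, -1.421, 0.008]
ft_force: [0.9, -0.3, 0.5]
gripper_width: 74.3
```

```bash
python3 - <<'E'
from h import *
show(); snap('wrist','w11');show();plan([468,326,400],-84)
E
```

```text
t 11.75 tcp [551.29 154.12 396.56] jaw ang -36.18761377981278 z [-0. -0. -1.] F [ 0.85 -0.31  0.51] w 74.25526585973535 q [-0.76  0.48  0.56  1.99 -0.35  0.78 -0.63]
t 11.8 tcp [551.49 153.71 396.86] jaw ang -36.22562637073519 z [-0. -0. -1.] F [-0.55 -0.46 -0.25] w 74.40790198153096 q [-0.76  0.48  0.56  1.98 -0.35  0.78 -0.63]
slide [ 0.09 -0.17 -0.  ] rot [-0.04  0.26 47.77]
```

View pics/w11.png

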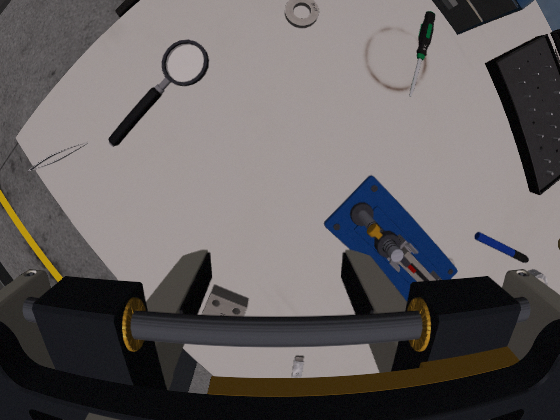

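```bash
python3 - <<'E'
from h import *
crop('w11',360,220,450,300,8,'c20'); crop('w11',95,30,225,150,6,'c21')
E
```

```text
(no output)
```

View pics/c20.png

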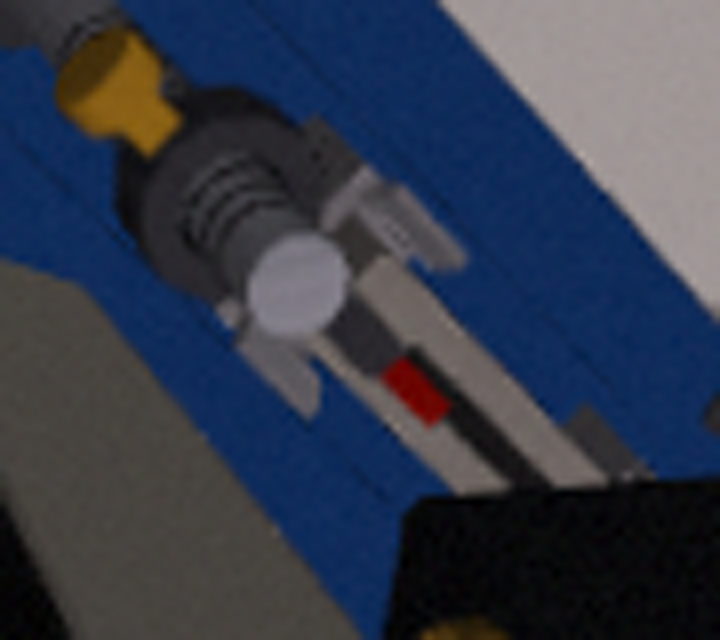

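View pics/c21.png

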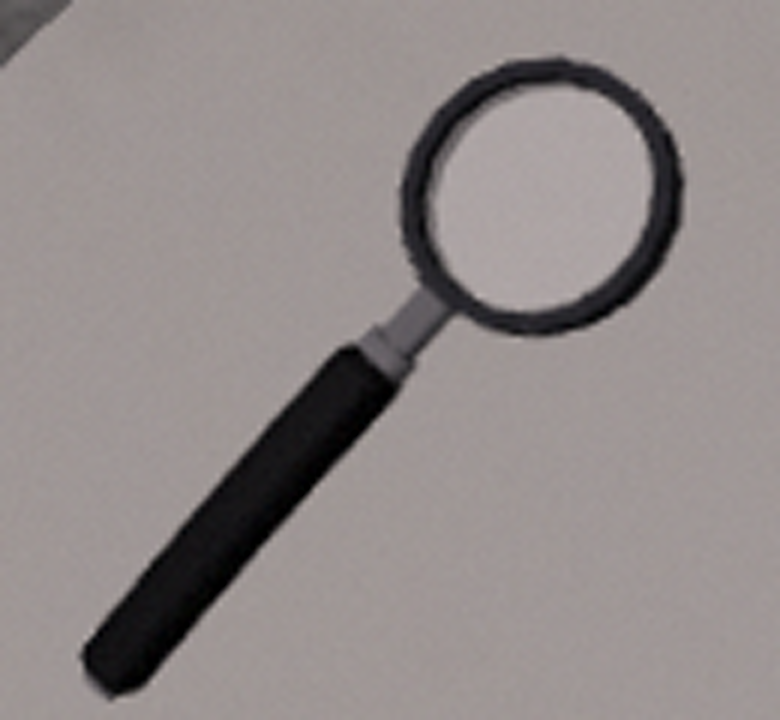

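```bash
python3 - <<'E'
from h import *
obs=[('w11',360+440/8-.44,220+410/8-.44),('w10',225+203/4-.4,60+352/4-.4),('w5',230+408/8-.44,130+172/8-.44),('w6',215+246/4-.4,80+375/4-.4),('w8',215+243/4-.4,80+447/4-.4),('w1',245+352/6-.4,75+508/6-.4)]
def tri(ob):
    A=np.zeros((3,3));b=np.zeros(3)
    for n,u,v in ob:
        s=load(n);o=np.array(s['origin']);d=ray(s,u,v,True);d/=np.linalg.norm(d);M=np.eye(3)-np.outer(d,d);A+=M;b+=M@o
    return np.linalg.solve(A,b)
print(tri(obs)); 
for o in obs[1:]: print(o[0],tri([obs[0],o]))
w=load('w11')
for c in [(440,410),(420,395),(410,385)]: print(px(w,360+c[0]/8-.44,220+c[1]/8-.44,True))
# slot near end/bar check
g=lambda c:(95+c[0]/6-.42,30+c[1]/6-.42)
for c,z in [((542,196),6),((378,361),14),((115,678),10),((540,62),12)]: print(c,pz(w,*g(c),z,True))
E
```

```text
[623.96  30.99 111.83]
w10 [624.08  31.07 111.82]
w5 [624.15  30.92 111.6 ]
w6 [624.14  30.9  111.58]
w8 [624.24  30.54 111.06]
w1 [624.07  31.31 112.08]
[624.18  32.37 113.61]
[623.02  35.57 113.11]
[622.61  37.37 112.74]
(542, 196) [554.33 338.34   6.  ]
(378, 361) [511.2  331.53  14.  ]
(115, 678) [426.26 321.57  10.  ]
(540, 62) [570.33 358.63  12.  ]
```

>>> {"method": "jog_arm", "body": {
  "moves": [
    {"slide":[0.015,-0.03,0],"rotation":[0,0,6],"jaw":0.8},
    {"slide":[0.03,-0.06,0],"rotation":[0,0,13],"jaw":0.8},
    {"slide":[0.045,-0.09,0.02],"rotation":[0,0,20],"jaw":0.8},
    {"slide":[0.06,-0.115,0.04],"rotation":[0,0.1,27],"jaw":0.8},
    {"slide":[0.075,-0.14,0.06],"rotation":[0,0.1,34],"jaw":0.7},
    {"slide":[0.085,-0.16,0.07],"rotation":[0,0.2,40],"jaw":0.6},
    {"slide":[0.09,-0.17,0.08],"rotation":[0,0.2,45],"jaw":0.6},
    {"slide":[0.09,-0.17,0.08],"rotation":[0,0.2,47.5],"jaw":0.6}
  ]
}}

```text
t: 12.6
ee_pos: [466.1, 328.2, 315.1]
ee_rot: [3.136, 0.172, -0.006]
ft_force: [-0.0, 0.2, -0.9]
gripper_width: 56.2
```

>>> {"method": "jog_arm", "body": {
  "moves": [
    {"slide":[0,0,0],"rotation":[0,0,0],"jaw":0.6},
    {"slide":[0,0,0],"rotation":[0,0,0],"jaw":0.6}
  ]
}}

```text
t: 12.8
ee_pos: [466.2, 327.9, 314.8]
ee_rot: [3.135, 0.175, -0.007]
ft_force: [-0.0, -1.0, -0.1]
gripper_width: 55.9
```

```bash
python3 - <<'E'
from h import *
show(); snap('wrist','w12');show();plan([468.6,326.5,220],-83.3)
E
```

```text
t 12.8 tcp [466.21 327.94 314.75] jaw ang -83.62218012339997 z [-0. -0. -1.] F [-0.01 -1.02 -0.05] w 55.88318452488777 q [-1.18  0.64  0.71  2.07 -0.67  0.68 -1.47]
t 12.85 tcp [466.36 327.77 315.04] jaw ang -83.64760330958158 z [-0. -0. -1.] F [-0.54 -0.29  0.48] w 56.1194092419508 q [-1.18  0.64  0.71  2.07 -0.67  0.68 -1.47]
slide [0.  0.  0.1] rot [ 0.07  0.22 -0.35]
```

View pics/w12.png

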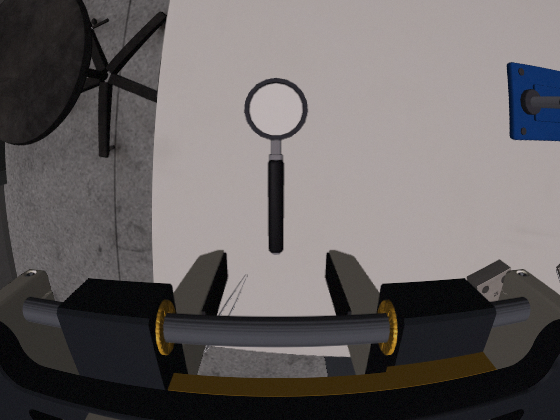

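```bash
python3 - <<'E'
from h import *
crop('w12',235,70,320,260,4,'c22')
w=load('w12')
for q in [(246,275),(225,300),(205,345),(276,160),(276,253),(276,109),(276,79),(276,139)]: print(q,tp(w,*q,315 if q[1]>260 else 305))
E
```

```text
(246, 275) [-70.47 -30.83 315.  ]
(225, 300) [-100.66  -54.3   315.  ]
(205, 345) [-163.82  -82.62  315.  ]
(276, 160) [ 45.62  -0.52 305.  ]
(276, 253) [-41.94  -0.53 305.  ]
(276, 109) [ 90.38  -0.52 305.  ]
(276, 79) [116.87  -0.52 305.  ]
(276, 139) [ 64.11  -0.52 305.  ]
```

View pics/c22.png

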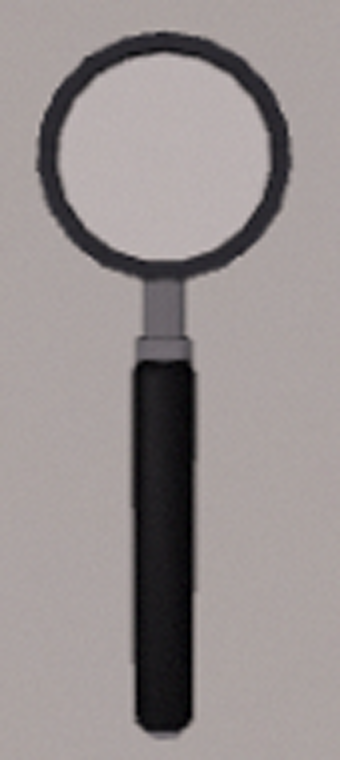

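>>> {"method": "jog_arm", "body": {
  "moves": [
    {"slide":[0.002,0,0.03],"rotation":[0,0.2,0],"jaw":0.6},
    {"slide":[0.002,0,0.07],"rotation":[0,0.2,0],"jaw":0.6},
    {"slide":[0.002,0,0.1],"rotation":[0,0.2,0],"jaw":0.5},
    {"slide":[0.002,0,0.115],"rotation":[0,0.2,0],"jaw":0.5},
    {"slide":[0.002,0,0.12],"rotation":[0,0.2,0],"jaw":0.5},
    {"slide":[0.002,0,0.121],"rotation":[0,0.2,0],"jaw":0.4},
    {"slide":[0.002,0,0.121],"rotation":[0,0.2,0],"jaw":0.4}
  ]
}}

```text
t: 13.55
ee_pos: [468.4, 327.6, 194.8]
ee_rot: [3.136, 0.174, 0.001]
ft_force: [-0.5, -0.6, 0.1]
gripper_width: 38.1
```

```bash
python3 - <<'E'
from h import *
show(); snap('wrist','w13');show();print(tool()[1])
E
```

```text
t 13.55 tcp [468.37 327.64 194.81] jaw ang -83.65968821905898 z [ 0. -0. -1.] F [-0.53 -0.63  0.1 ] w 38.07671461516437 q [-1.02  0.79  0.48  2.12 -0.88  0.44 -1.3 ]
t 13.6 tcp [468.32 327.81 195.01] jaw ang -83.64833763167609 z [ 0. -0. -1.] F [0.53 0.5  0.31] w 37.66215290483763 q [-1.02  0.79  0.48  2.12 -0.88  0.44 -1.3 ]
[[ 0.99  0.11  0.  ]
 [ 0.11 -0.99 -0.  ]
 [ 0.    0.   -1.  ]]
```

View pics/w13.png

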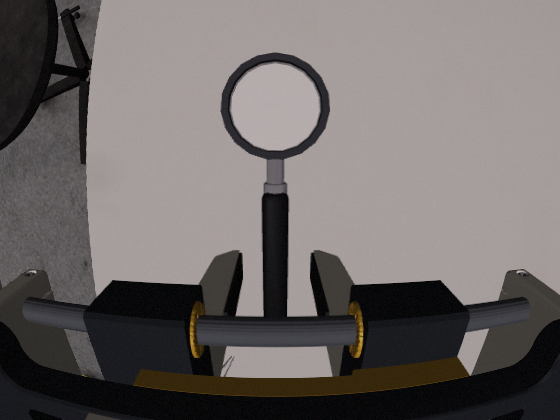

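>>> {"method": "jog_arm", "body": {
  "moves": [
    {"slide":[0,0,0.003],"rotation":[0,0,0],"jaw":0.35},
    {"slide":[0,0,0.0055],"rotation":[0,0,0],"jaw":0.3},
    {"slide":[0,0,0.0055],"rotation":[0,0,0],"jaw":0.22},
    {"slide":[0,0,0.0055],"rotation":[0,0,0],"jaw":0.17},
    {"slide":[0,0,0.0055],"rotation":[0,0,0],"jaw":0.1},
    {"slide":[0,0,0.0055],"rotation":[0,0,0],"jaw":0},
    {"slide":[0,0,0.0055],"rotation":[0,0,0],"jaw":0},
    {"slide":[0,0,0.0055],"rotation":[0,0,0],"jaw":0}
  ]
}}

```text
t: 14.4
ee_pos: [468.3, 327.9, 189.6]
ee_rot: [3.137, 0.174, 0.001]
ft_force: [0.1, 0.3, 1.5]
gripper_width: 14.0
```

>>> {"method": "jog_arm", "body": {
  "moves": [
    {"slide":[0,0,0],"rotation":[0,0,0],"jaw":0},
    {"slide":[0,0,0],"rotation":[0,0,0],"jaw":0},
    {"slide":[0,0,-0.01],"rotation":[0,0,0],"jaw":0},
    {"slide":[0,0,-0.03],"rotation":[0,0,0],"jaw":0},
    {"slide":[0,0,-0.06],"rotation":[0,0,0],"jaw":0},
    {"slide":[0,0,-0.1],"rotation":[0,0,0],"jaw":0},
    {"slide":[0,0,-0.14],"rotation":[0,0,0],"jaw":0},
    {"slide":[0,0,-0.17],"rotation":[0,0,0],"jaw":0}
  ]
}}

```text
t: 15.2
ee_pos: [468.1, 327.4, 362.3]
ee_rot: [-3.137, -0.173, -0.003]
ft_force: [0.8, 0.3, -0.8]
gripper_width: 13.4
```

```bash
python3 - <<'E'
from h import *
show(); snap('wrist','w14');show();plan([550.7,-33,365],-78.5)
E
```

```text
t 15.2 tcp [468.13 327.41 362.32] jaw ang -83.68958274686898 z [ 0.  0. -1.] F [ 0.76  0.32 -0.75] w 13.38623504212692 q [-1.23  0.59  0.8   2.03 -0.6   0.77 -1.53]
t 15.25 tcp [469.29 327.42 365.91] jaw ang -83.71848947354714 z [ 0.01  0.   -1.  ] F [2.32 0.65 1.76] w 13.7541932996054 q [-1.23  0.58  0.8   2.03 -0.6   0.77 -1.53]
slide [0.04 0.37 0.  ] rot [-0.16 -0.34 -5.22]
```

View pics/w14.png

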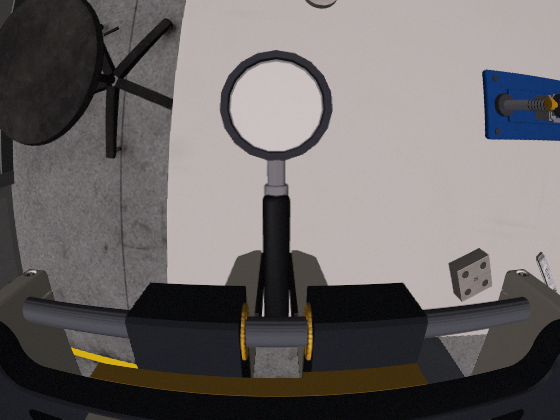

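>>> {"method": "jog_arm", "body": {
  "moves": [
    {"slide":[0.004,0.035,-0.01],"rotation":[0,-0.2,-0.5],"jaw":0},
    {"slide":[0.009,0.08,-0.015],"rotation":[0,-0.3,-1.2],"jaw":0},
    {"slide":[0.014,0.125,-0.015],"rotation":[0,-0.3,-1.9],"jaw":0},
    {"slide":[0.019,0.17,-0.015],"rotation":[-0.1,-0.3,-2.6],"jaw":0},
    {"slide":[0.024,0.215,-0.015],"rotation":[-0.1,-0.3,-3.2],"jaw":0},
    {"slide":[0.029,0.26,-0.015],"rotation":[-0.1,-0.3,-3.9],"jaw":0},
    {"slide":[0.034,0.3,-0.015],"rotation":[-0.1,-0.3,-4.5],"jaw":0},
    {"slide":[0.038,0.335,-0.015],"rotation":[-0.1,-0.3,-5],"jaw":0}
  ]
}}

```text
t: 16.05
ee_pos: [543.5, -3.9, 380.6]
ee_rot: [-3.126, -0.307, -0.001]
ft_force: [-0.0, 0.1, -1.6]
gripper_width: 13.6
```

```bash
python3 - <<'E'
from h import *
show();plan([550.7,-33,380],-78.5); print(manip.get_state()['ee_pos'])
E
```

```text
t 16.05 tcp [543.49  -3.92 380.59] jaw ang -78.7795470721129 z [ 0.  0. -1.] F [-0.01  0.07 -1.6 ] w 13.59504879070104 q [-0.6   0.51  0.74  2.07 -0.51  0.75 -0.92]
slide [0.   0.03 0.  ] rot [-0.05 -0.05 -0.28]
[543.49  -3.92 380.59]
```

>>> {"method": "jog_arm", "body": {
  "moves": [
    {"slide":[0.001,0.02,0],"rotation":[0,0,-0.3],"jaw":0},
    {"slide":[0.001,0.03,0],"rotation":[0,0,-0.3],"jaw":0},
    {"slide":[0.001,0.03,0],"rotation":[0,0,-0.3],"jaw":0},
    {"slide":[0.001,0.03,0],"rotation":[0,0,-0.3],"jaw":0}
  ]
}}

```text
t: 16.45
ee_pos: [550.1, -32.1, 380.4]
ee_rot: [-3.124, -0.316, -0.0]
ft_force: [-1.1, 1.0, -1.1]
gripper_width: 13.5
```

```bash
python3 - <<'E'
from h import *
show();snap('wrist','w15'); show(); snap('scene','s15');crop('w15',205,40,345,240,4,'c23');crop('s15',230,120,350,240,6,'c24')
plan([550.7,-33,380],-78.5); print(tool()[1])
E
```

```text
t 16.45 tcp [550.09 -32.06 380.44] jaw ang -78.43741622547398 z [-0.  0. -1.] F [-1.11  0.97 -1.12] w 13.538737112096367 q [-0.54  0.51  0.73  2.05 -0.5   0.76 -0.86]
t 16.5 tcp [550.11 -31.69 380.38] jaw ang -78.38667497437106 z [-0.  0. -1.] F [-0.56  0.03 -1.28] w 13.627601883419642 q [-0.54  0.51  0.73  2.05 -0.5   0.76 -0.86]
slide [0. 0. 0.] rot [-0.09 -0.02  0.13]
[[ 0.98  0.2  -0.  ]
 [ 0.2  -0.98  0.  ]
 [ 0.   -0.   -1.  ]]
```

View pics/w15.png

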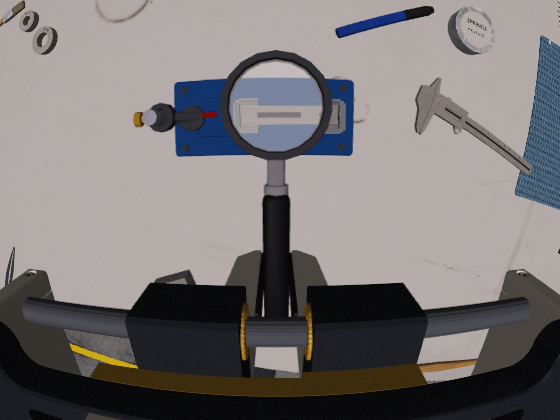

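View pics/c23.png

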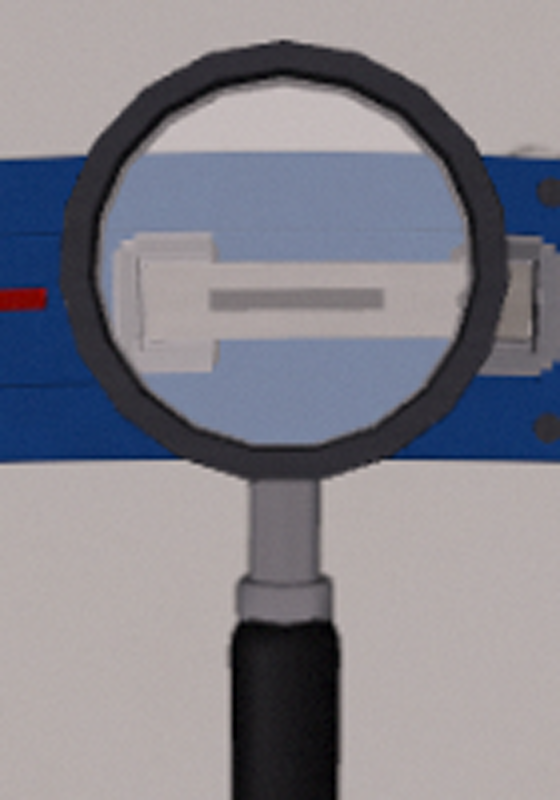

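View pics/c24.png

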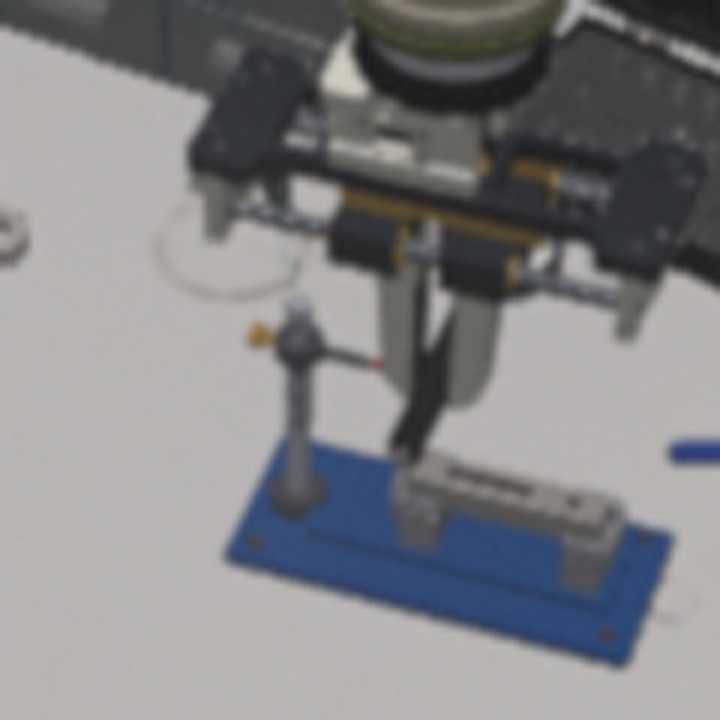

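```bash
python3 - <<'E'
from h import *
w=load('w15')
im=w['frame'].astype(int)
g=lambda c:(205+c[0]/4-.4,40+c[1]/4-.4)
for c in [(284,42),(284,478),(62,270),(505,265)]: print(c,tp(w,*g(c),177.4))
a=tp(w,*g((210,299)),323);b=tp(w,*g((384,299)),323);print('slot',a,b,(a+b)/2)
print('tip',tp(w,*g((46,299)),380.4-112.3))
# rim depth around
z=w['range_z']; p,Rm,st=tool(); 
A=[];
for th in np.arange(0,360,10):
    pt=CAM*0
    t=np.radians(th); P=np.array([85+25.5*np.cos(t),-.5+25.5*np.sin(t),177.4]); d=MA.T@(P-CAM); ang=np.arctan2(np.hypot(d[0],d[1]),-d[2]); ph=np.arctan2(-d[1],d[0])
    r=ang*float(w['fx']); u=w['cx']+r*np.cos(ph); v=w['cy']+r*np.sin(ph)
    dep=z[int(round(v)),int(round(u))]; Q=CAM+d/(-d[2])@np.eye(3)*0 if 0 else CAM+MA@(d/-d[2])*dep
    if abs(Q[2]-177)<9: A.append(Q)
A=np.array(A); print(len(A),A[:,2].round(1))
c,res,_,_=np.linalg.lstsq(np.c_[A[:,0]-85,A[:,1],np.ones(len(A))],A[:,2],rcond=None); print('plane slope deg',np.degrees(c[:2]),'z',c[2])
E
```

```text
(284, 42) [113.55  -0.7  177.4 ]
(284, 478) [ 60.27  -0.71 177.4 ]
(62, 270) [ 85.94 -27.28 177.4 ]
(505, 265) [ 86.53  25.74 177.4 ]
slot [ 86.32 -17.85 323.  ] [ 86.4   22.05 323.  ] [ 86.36   2.1  323.  ]
tip [ 85.46 -45.92 268.1 ]
28 [177.7 176.9 177.7 176.9 177.9 178.6 178.4 178.8 177.6 177.5 178.  178.3
 179.6 179.4 180.8 178.7 178.7 178.8 178.3 177.8 178.6 178.2 179.  178.1
 178.  176.6 177.5 178.8]
plane slope deg [-2.08 -0.21] z 178.473262259789
```

```bash
cat > rim.py <<'E'
from h import *
def rim(n,z0,x0):
    w=load(n); z=w['range_z']; A=[]
    for rr in (24.5,25,25.5,26,26.5):
     for th in np.arange(0,360,3):
      t=np.radians(th); P=np.array([x0+rr*np.cos(t),-.5+rr*np.sin(t),z0]); d=MA.T@(P-CAM); ang=np.arctan2(np.hypot(d[0],d[1]),-d[2]); ph=np.arctan2(-d[1],d[0])
      r=ang*float(w['fx']); u=w['cx']+r*np.cos(ph); v=w['cy']+r*np.sin(ph)
      dep=z[int(round(v)),int(round(u))]; x=(round(u)-w['cx'])/w['fx'];y=(round(v)-w['cy'])/w['fx'];rr2=np.hypot(x,y);k=np.tan(rr2)/rr2
      Q=CAM+MA@np.array([x*k,-y*k,-1])*dep
      if abs(Q[2]-z0)<5: A.append(Q)
    A=np.array(A); M=np.c_[A[:,0]-x0,A[:,1],np.ones(len(A))]
    for _ in range(3):
        c=np.linalg.lstsq(M,A[:,2],rcond=None)[0]; res=A[:,2]-M@c; k=abs(res)<2.5*res.std(); A,M=A[k],M[k]
    print(n,len(A),'slope deg',np.degrees(c[:2]),'z',c[2],'sd',res.std())
def ell(n,z0):
    w=load(n); f=cv2.cvtColor(w['frame'],cv2.COLOR_RGB2GRAY); return
E
python3 - <<'E'
from rim import *
rim('w13',183,84.5); rim('w14',177.4,85.5); rim('w15',177.4,86)
crop('w13',205,40,345,240,4,'c25')
crop('w14',205,40,345,240,4,'c26')
E
```

```text
w13 425 slope deg [-0.42 -0.04] z 183.68087335539707 sd 0.8210180698565395
w14 518 slope deg [-0.41  0.09] z 178.45866958205448 sd 0.705898023282102
w15 540 slope deg [-0.34  0.26] z 178.30955430651505 sd 0.6745930463060675
```

View pics/c25.png

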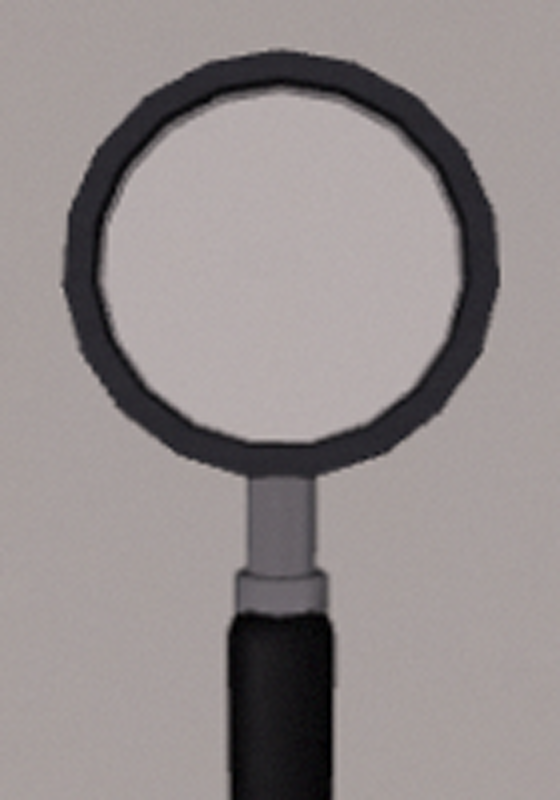

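View pics/c26.png

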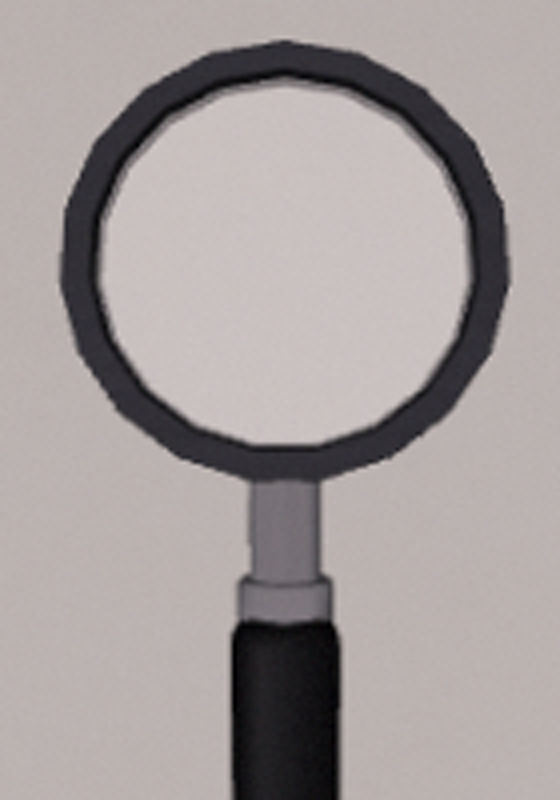

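>>> {"method": "jog_arm", "body": {
  "moves": [
    {"slide":[0,0.0028,0],"rotation":[-0.1,0,0],"jaw":0},
    {"slide":[0,0.0028,0.02],"rotation":[-0.1,0,0],"jaw":0},
    {"slide":[0,0.0028,0.045],"rotation":[-0.1,0,0],"jaw":0},
    {"slide":[0,0.0028,0.065],"rotation":[-0.1,0,0],"jaw":0},
    {"slide":[0,0.0028,0.078],"rotation":[-0.1,0,0],"jaw":0},
    {"slide":[0,0.0028,0.083],"rotation":[-0.1,0,0],"jaw":0},
    {"slide":[0,0.0028,0.084],"rotation":[-0.1,0,0],"jaw":0},
    {"slide":[0,0.0028,0.084],"rotation":[-0.1,0,0],"jaw":0}
  ]
}}

```text
t: 17.35
ee_pos: [550.9, -34.2, 296.8]
ee_rot: [3.125, 0.318, 0.001]
ft_force: [0.3, -0.3, -0.8]
gripper_width: 14.0
```

>>> {"method": "jog_arm", "body": {
  "moves": [
    {"slide":[0,0,0],"rotation":[0,0,0],"jaw":0},
    {"slide":[0,0,0],"rotation":[0,0,0],"jaw":0},
    {"slide":[0,0,0],"rotation":[0,0,0],"jaw":0}
  ]
}}

```text
t: 17.65
ee_pos: [551.0, -34.2, 297.3]
ee_rot: [3.125, 0.319, 0.003]
ft_force: [0.4, -0.4, -0.8]
gripper_width: 13.9
```

```bash
python3 - <<'E'
from rim import *
show();snap('wrist','w16'); show(); snap('scene','s16');show();crop('w16',165,40,345,200,4,'c27');crop('s16',260,140,340,220,9,'c28')
rim('w16',177.4,86)
plan([550.7,-33,296],-78.5); print(tool()[1])
E
```

```text
t 17.65 tcp [551.02 -34.19 297.31] jaw ang -78.35714676376897 z [ 0.  0. -1.] F [ 0.4  -0.37 -0.8 ] w 13.914797716877965 q [-0.44  0.62  0.6   2.12 -0.64  0.59 -0.75]
t 17.7 tcp [550.99 -34.18 297.21] jaw ang -78.35853832355922 z [ 0.  0. -1.] F [ 0.29  0.19 -0.64] w 13.636371116508467 q [-0.44  0.62  0.6   2.12 -0.64  0.59 -0.75]
t 17.75 tcp [550.98 -34.15 297.12] jaw ang -78.35563058889542 z [ 0.  0. -1.] F [ 0.5  -0.41 -0.66] w 13.728820656207667 q [-0.44  0.62  0.6   2.12 -0.64  0.59 -0.75]
w16 546 slope deg [-0.26 -0.04] z 178.38309339848325 sd 0.6700554542253505
slide [-0. -0.  0.] rot [ 0.01 -0.08  0.14]
[[ 0.98  0.2   0.  ]
 [ 0.2  -0.98  0.  ]
 [ 0.    0.   -1.  ]]
```

View pics/c27.png

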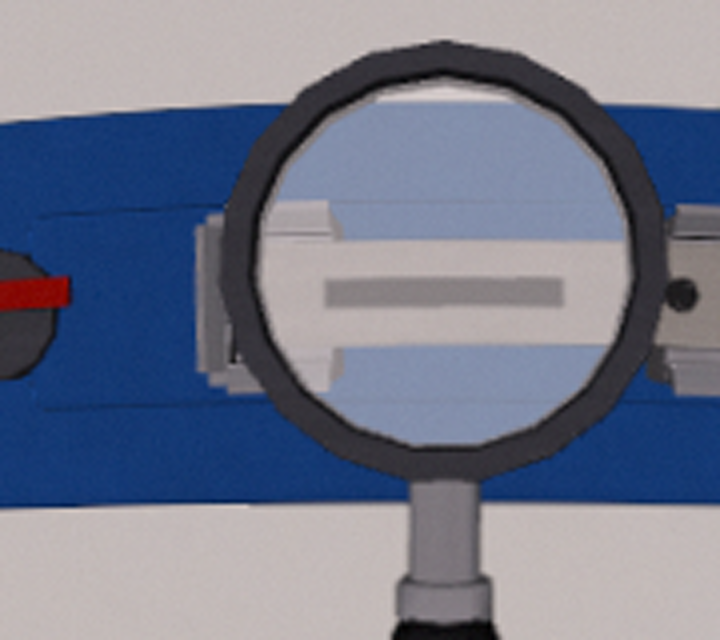

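View pics/c28.png

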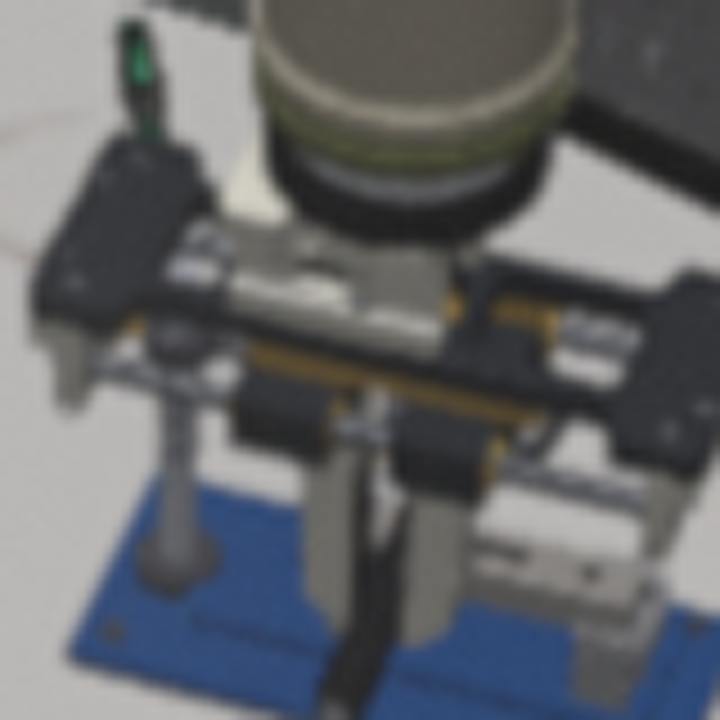

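```bash
python3 - <<'E'
from rim import *
w=load('w16'); g=lambda c:(165+c[0]/4-.4,40+c[1]/4-.4)
for c in [(444,42),(444,478),(222,270),(666,268)]: print(c,tp(w,*g(c),177.6))
a=tp(w,*g((325,293)),240);b=tp(w,*g((563,293)),240);print('slot',a,b,(a+b)/2,np.linalg.norm(a-b))
print('tip',tp(w,*g((70,291)),184))
z=w['range_z']
def d2t(u,v):
    u,v=int(round(u)),int(round(v));x=(u-w['cx'])/w['fx'];y=(v-w['cy'])/w['fx'];r=np.hypot(x,y);k=np.tan(r)/r
    return CAM+MA@np.array([x*k,-y*k,-1])*z[v,u]
for c in [(20,293),(30,292),(40,292),(50,291),(60,291)]: print('ptr',d2t(*g(c)))
print('rimL',d2t(*g((240,270))),'rimR',d2t(*g((649,268))))
E
```

```text
(444, 42) [113.6  -0.7 177.6]
(444, 478) [ 60.25  -0.71 177.6 ]
(222, 270) [ 85.95 -27.32 177.6 ]
(666, 268) [ 86.18  25.9  177.6 ]
slot [ 84.98 -20.6  240.  ] [ 84.97  19.03 240.  ] [ 84.98  -0.79 240.  ] 39.63587853805543
tip [ 84.58 -48.26 184.  ]
ptr [ 84.63 -54.61 183.33]
ptr [ 84.62 -53.99 184.78]
ptr [ 84.53 -52.49 185.23]
ptr [ 84.92 -50.9  183.68]
ptr [ 84.87 -49.64 184.85]
rimL [ 85.9  -24.9  177.42] rimR [ 85.93  23.95 177.88]
```

>>> {"method": "jog_arm", "body": {
  "moves": [
    {"slide":[-0.0012,0,0.0006],"rotation":[0,-0.1,0],"jaw":0},
    {"slide":[-0.0012,0,0.0012],"rotation":[0,-0.1,0],"jaw":0},
    {"slide":[-0.0012,0,0.0012],"rotation":[0,-0.1,0],"jaw":0},
    {"slide":[-0.0012,0,0.0012],"rotation":[0,-0.1,0],"jaw":0},
    {"slide":[-0.0012,0,0.0012],"rotation":[0,-0.1,0],"jaw":0},
    {"slide":[-0.0012,0,0.0012],"rotation":[0,-0.1,0],"jaw":0}
  ]
}}

```text
t: 18.35
ee_pos: [549.8, -34.4, 295.9]
ee_rot: [3.125, 0.319, -0.0]
ft_force: [0.0, -1.1, -0.5]
gripper_width: 13.9
```

```bash
python3 - <<'E'
from rim import *
show();snap('wrist','w17'); show();snap('top','t17');crop('w17',165,40,345,200,4,'c29'); rim('w17',177.4,86)
w=load('w17');z=w['range_z']
red=(w['frame'][:,:,0].astype(int)>110)&(w['frame'][:,:,1]<50)&(w['frame'][:,:,2]<50); red[:80]=0;red[160:]=0;red[:,:150]=0;red[:,200:]=0
vs,us=np.where(red); Z=[]
for u,v in zip(us,vs):
    x=(u-w['cx'])/w['fx'];y=(v-w['cy'])/w['fx'];r=np.hypot(x,y);k=np.tan(r)/r;Q=CAM+MA@np.array([x*k,-y*k,-1])*z[v,u]
    if abs(Q[2]-184)<6:Z.append(Q[2])
print(len(us),len(Z),np.mean(Z),np.std(Z))
print(manip.get_state()['joint_velocities'])
E
```

```text
t 18.35 tcp [549.82 -34.43 295.9 ] jaw ang -78.35553459396924 z [-0. -0. -1.] F [ 0.04 -1.06 -0.49] w 13.889384848329165 q [-0.44  0.62  0.6   2.12 -0.64  0.58 -0.75]
t 18.4 tcp [549.82 -34.45 295.91] jaw ang -78.35866681163087 z [-0. -0. -1.] F [ 0.3 -0.  -1.1] w 13.258259009288416 q [-0.44  0.62  0.6   2.12 -0.64  0.58 -0.75]
w17 544 slope deg [-0.49  0.09] z 178.34074961773345 sd 0.6554254075373687
134 134 182.71036336699248 0.6877418625189613
[-0.  0.  0.  0.  0.  0.  0.]
```

View pics/c29.png

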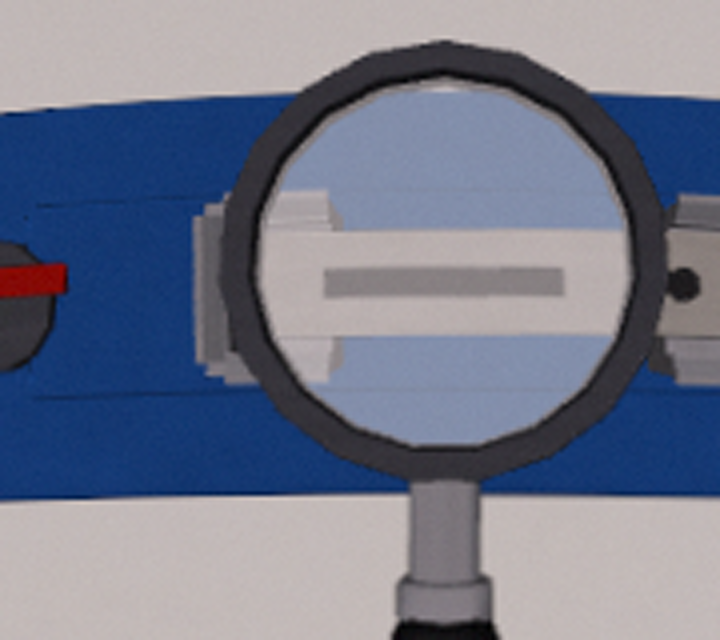

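View pics/t17.png

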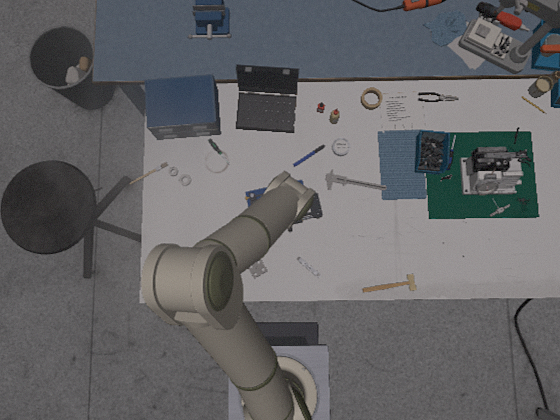

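```bash
python3 - <<'E'
from rim import *
w=load('w17'); g=lambda c:(165+c[0]/4-.4,40+c[1]/4-.4)
print((tp(w,*g((324,283)),239)+tp(w,*g((564,282)),239))/2, (tp(w,*g((222,270)),177.6)+tp(w,*g((666,268)),177.6))/2,(tp(w,*g((444,42)),177.6)+tp(w,*g((444,478)),177.6))/2)
show(); print(manip.job_done())
E
```

```text
[ 86.72  -0.79 239.  ] [ 86.06  -0.71 177.6 ] [ 86.92  -0.7  177.6 ]
t 18.45 tcp [549.81 -34.42 295.88] jaw ang -78.3590611078259 z [-0. -0. -1.] F [ 0.05  0.1  -1.08] w 13.784065784442149 q [-0.44  0.62  0.6   2.12 -0.64  0.58 -0.75]
the job is handed in; nothing more can be done
None
```

I laid the bar slot up in the nest with about 6 N of contact and let go of it. I then picked up the lens by its handle and handed the job in at about 18.5 s, with the lens held still over the slot.

- **Bar:** pictures taken after release show it lying centred between the cheeks and end stops. It met the seats at the height expected for fully down.
- **Lens over the slot:** its centre is within about 0.7 mm of the slot's middle, measured in the wrist camera picture.
- **Lens height:** the rim's middle is at about 112.3 mm by the arm's pose, and I put the pointer tip at about 112 mm. The wrist depth picture instead puts the rim about 0.6 mm lower than the pointer. My pointer height estimates spread over about 111 to 113 mm, so I left the height as it was.
- **Level:** the lens's tilt relative to the hand matched that measured while it lay flat on the bench, to within about 0.1°, and the tool points straight down.
- **Clearances:** the rim is about 20 mm from the pointer tip. The wrist force showed only the lens's weight. I did not touch the pointer or the other things on the bench.
- **Camera disagreement:** the first fixed-camera pictures disagreed with each other by up to 10 mm, so I worked from the wrist camera's measurements.

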